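Free the jammed soap saucer

TASK

First lift the red comb off the rim of the wire basket and lay it lengthwise on the cork strip. Then press down the raised side of the white soap saucer, which is jammed cocked under the basket's corner tabs, until it lies flat on the basket floor, and only then lift it straight out by its grey grip and set it down, without dropping it, in the middle of the blue mat, its long side along the mat's long side. Do not knock any of the other things on the bench out of place.

Things in the scene. Friction and masses are not known exactly. Their poses are not given: they have to be found in the camera images.
- basket: Stainless wire basket, fixed to the bench. Origin at the centre of its underside on the bench; x along its length, y across, z up. Inner floor 4 mm above the bench, 170 (x) by 106 (y) mm. The four walls flare outward by 16 degrees to a rim with its top 66 mm above the bench: 203 by 139 mm inside the walls, 215 by 151 mm over the outside of the rim.
- basket_mouth (a point): Centre of the basket's mouth, level with the rim's top, axes as the basket's. Four flat corner tabs, 4 mm thick, underside 62 mm above the bench, overhang the inside of the two long sides: they cover |y| from 55 mm to the wall, for |x| from 50 mm to the ends. Between the tabs (|x| under 50 mm) the mouth is open right up to the long walls.
- saucer_c (a point): Centre of the white rectangular soap saucer, half-way up; about 280 g. x along its 160 mm length, y across its 100 mm width, z out of its upper face. Underside 28.5 mm below this point along z; plate 7 mm thick, with a rim 6 mm higher, 4 mm wide. A grey upright grip fin in the middle: 40 mm along x, 13 mm thick along y, top 28.5 mm above this point. Flat in the basket, this point is 32.5 mm above the bench.
- saucer_edge (a point): Middle of the saucer's -y rim, on top, axes as saucer_c. At the start this side is raised about 45 mm (saucer tilted 0.47 rad about x), against the basket's -y wall with its two corners under the tabs; the +y edge stands on the basket floor; the two x axes are about parallel. Friction (about 0.8) holds it. Pressed down here with up to about 15 N, the low edge slides and it lies down flat.
- comb_c (a point): Centre of the red plastic comb, 190 mm long (x), 30 mm wide (y), 8 mm thick (z), 40 g. It starts lying across the basket on the rims of both long sides, underside 66 mm above the bench, its length about across the basket, about 58 mm from the basket's centre towards the basket's +x end.
- pad_c (a point): Centre of the top of the cork strip on the bench, fixed, 220 mm long (x), 60 mm wide (y), its top 8 mm above the bench.
- mat_c (a point): Centre of the top of the blue mat on the bench, fixed, 220 mm long (x), 170 mm wide (y), its top 6 mm above the bench.
- tumbler: Bystander: glass tumbler, 68 mm across, 98 mm high; origin at the centre of its underside.
- pillbox: Bystander: round blue pill box with white twist cap, 62 mm across, 72 mm high; origin at the centre of its underside.
- stoolknob: Bystander: grey plastic shower stool knob, 70 mm across, 53 mm high; origin at the centre of its underside.
- rinsecup: Bystander: blue ceramic rinse cup, 66 mm across, 85 mm high; origin at the centre of its underside.
- shampoo: Bystander: green shampoo bottle with white cap, 66 mm across, 165 mm high; origin at the centre of its underside.
- soapbar: Bystander: yellow bar of soap, 85 by 55 by 28 mm; origin at the centre of its underside.
- cream: Bystander: white jar with a steel cap, 70 mm across, 55 mm high; origin at the centre of its underside.
Not all that is in view belongs to the job. Of the things that look like the part that bears comb_c, the smaller one is meant.

How it is judged:
By the outcome, as a careful person would: the job done as asked, in the order asked, and still so for the second after the job is handed in, with the robot touching nothing.
It also fails if it takes over 72 s, if anything falls off the work surface, if the arm or the gripper's body presses on something with over 40 N, if the wrist force passes 120 N, or if a joint passes its speed limit or range.

ROBOT

A 6-joint arm with a two-finger parallel gripper is mounted at the origin on the work surface. World frame = base frame: x ahead of the robot, y to its left, z up, the work surface at z = 0. Lengths are in mm, angles in degrees, forces in N, time in s.
With the tool pointing down it reaches from about 350 to 850 mm from the base axis. Payload 8.1 kg.
Tool frame: the origin (TCP) lies at the very end of the fingers, on their centre line; the grasp point (between the pads) lies 19 mm behind it; z points along the fingers, y is the direction in which the jaws open and shut (so a half turn about z gives the same grasp; the last joint's range is limited). The gripper opens to 85 mm and grips with 20 to 120 N. Pads are 22 mm wide; open, the fingers measure 114 mm over their backs; the gripper's body (76 mm by 85 mm) begins 54 mm behind the grasp point. The pads swing forward as they close: fully open they stand 13 mm farther back than shut.
Start: joints at [64.206, 7.471, 85.268, -0, 87.261, -4.893], TCP at [214.036, 560.53, 208.992] pointing down, gripper open.
Joint ranges: [-169.43, 169.43], [-51.17, 129.36], [1.28, 143.12], [-76.62, 256.62], [0, 156.53], [-152.29, 152.29]. Speed limits (degrees/s): [136.94, 136.94, 159.86, 180, 180, 180].

INTERFACE

Orientations are given as [roll, pitch, yaw] about the fixed x, y, z axes, in that order (R = Rz(yaw) Ry(pitch) Rx(roll)).
In Python, from bench import r gives the robot as it stands.
- The arm moves only by the shell command python3 -m jog 'ROWS' [OPENING] [FORCE]. ROWS is JSON, a list of rows, each a list of 6 numbers: the shift along the tool's x, y, z normalised to -1 to 1, where 1 is 0.25 m, then the turn, a rotation vector about the tool's x, y, z normalised to -1 to 1, where 1 is pi rad. In form: [[x, y, z, ax, ay, az], ...]. A call has 1 to 10 rows; each row is the pose to reach, as a shift and turn from the pose commanded when the call began, along the tool's axes at that moment, turning the shorter way round; what a row does not reach only later rows make up. A row lasts 1/10 s, in which the tool goes at most 50 mm and 8.59 degrees, less where a joint would pass 70% of its speed; a pose out of reach is approached as far as the arm can. A call with a number of a shift or a turn outside -1 to 1 is refused whole. A call with a gripper value outside its range is refused whole. OPENING is the opening, from 0 (shut) to 1 (fully open), set as the call begins (- or left out, the last holds). The fingers move at their own pace and stop on an object; FORCE is the grip in N (left out, the last holds). Time passes only in rows, so rows that repeat a pose let the fingers close. It gives the time, the measured TCP pose, the force and the opening at its end, in the units of the state.
- r.sense(): the state, without advancing time (a new reading comes with each control period).
- r.snapshot(name): name is "scene" or "top" or "wrist"; returns a dict with "pixels" (384x512x3 uint8, red, green, blue), "intrinsics" (3x3 intrinsics, pixels), "dist" ([k1, k2, p1, p2, k3] as OpenCV has them; the pictures are not rectified), "extrinsics" (4x4, takes a point from camera to world coordinates). Camera axes: x right, y down, z forward; pixel columns grow to the right and rows downward; lengths in mm; the calibration is good to about 2 mm. A picture is of the moment at which its call begins. There is no depth.
- r.hand_in(): hands the job in, once; it reports no verdict.
The state is a dict: "time": time; "joint_pos": joint angles; "qd": joint speeds; "joint_efforts": joint torques, N m; "tool_pos": TCP position; "tcp_rot": TCP orientation; "ft_force": force on the tool from outside, world axes, zero at the start; "wrist_torque": the same for the moment, N m; "finger_gap": finger opening in mm.
Only numpy, scipy, OpenCV 4.12 (cv2) and the standard library are available. Lean on these libraries where they do the work, as an engineer would, in place of code of your own. Each camera call takes 0.05 s, during which the arm holds its last target.

## Working session

There is one attempt and no reset: what is moved stays moved. The work goes in short steps, Python scripts to look and compute and a shell command to move; the robot and the scene stay as the last step left them, time stands still between calls to the robot, and variables do not carry over. Pictures are saved under pics/ and viewed, and the job is handed in when it is done.

```bash
ls; mkdir -p pics; python3 - <<'E'
from bench import r
import cv2,numpy as np
print(r.sense())
for n in ["scene","top","wrist"]:
    s=r.snapshot(n)
    cv2.imwrite(f"pics/a_{n}.png",cv2.cvtColor(s["pixels"],cv2.COLOR_RGB2BGR))
    print(n,np.round(s["intrinsics"],1).tolist(),np.round(s["dist"],4),np.round(s["extrinsics"],3).tolist())
E
```

```text
pics
{'time': 0.0, 'joint_pos': array([ 6.42064717e+01,  7.51503494e+00,  8.53293994e+01,  2.61883300e-03,
        8.72591825e+01, -4.89090118e+00]), 'qd': array([-0.01759831, -0.10379952, -0.05499932,  0.03374258,  0.00461004,
        0.0031806 ]), 'joint_efforts': array([ 5.42020134e-04, -5.69382405e+01, -5.00562286e+01, -2.60249553e-04,
        1.43682034e-02,  3.41125690e-05]), 'tool_pos': array([213.75954798, 560.01711664, 207.94405319]), 'tcp_rot': array([-1.79896983e+02, -1.14403190e-02,  1.59097235e+02]), 'ft_force': array([ 0.46180147, -0.15145251,  0.7184194 ]), 'wrist_torque': array([ 0.0329213 ,  0.00147586, -0.05247395]), 'finger_gap': 85.35603330778605}
scene [[427.4, 0.0, 258.7], [0.0, 427.4, 186.0], [0.0, 0.0, 1.0]] [-0.0739  0.      0.      0.      0.    ] [[0.238, 0.688, -0.685, 1388.765], [0.971, -0.161, 0.176, -216.874], [0.01, -0.707, -0.707, 971.299], [0.0, 0.0, 0.0, 1.0]]
top [[386.8, 0.0, 254.5], [0.0, 386.8, 193.4], [0.0, 0.0, 1.0]] [-0.0098  0.      0.      0.      0.    ] [[-0.04, -0.978, 0.206, 283.849], [-0.999, 0.04, -0.005, 9.385], [-0.003, -0.206, -0.978, 1346.735], [0.0, 0.0, 0.0, 1.0]]
wrist [[296.3, 0.0, 260.0], [0.0, 296.3, 190.8], [0.0, 0.0, 1.0]] [-0.0428  0.      0.      0.      0.    ] [[0.357, 0.89, 0.282, 141.074], [0.934, -0.34, -0.11, 587.558], [-0.002, 0.302, -0.953, 373.04], [0.0, 0.0, 0.0, 1.0]]
```

View pics/a_scene.png

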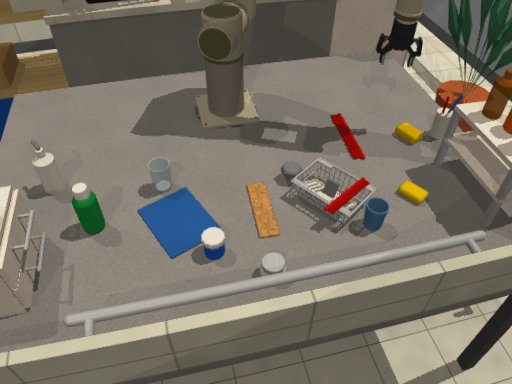

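View pics/a_top.png

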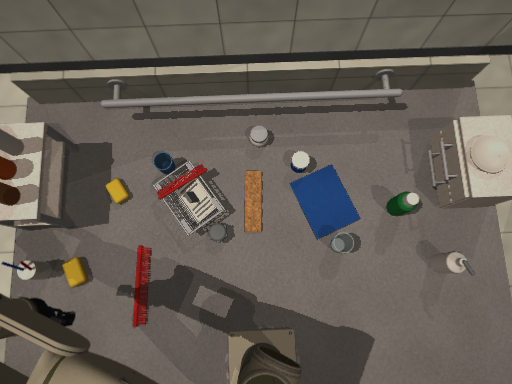

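View pics/a_wrist.png

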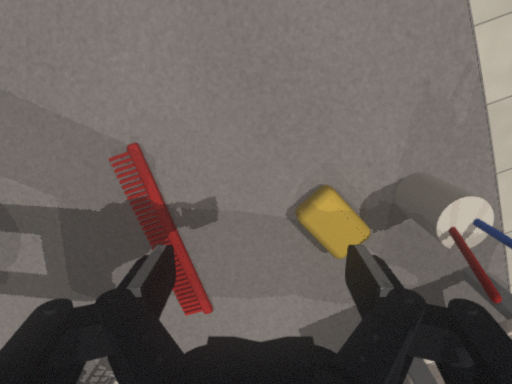

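The scene view shows two red combs: one across the basket rim at top (182,181) / scene (348,195), the other lying on the bench at top (142,286) / scene (347,136). The basket one matches the description. I'll check it in a close crop.

```bash
python3 - <<'E'
import cv2
t=cv2.imread("pics/a_top.png");cv2.imwrite("pics/b_top.png",cv2.resize(t[140:260,140:370],None,fx=3.4,fy=3.4,interpolation=cv2.INTER_CUBIC))
t=cv2.imread("pics/a_scene.png");cv2.imwrite("pics/b_scene.png",cv2.resize(t[140:240,270:400],None,fx=6,fy=6,interpolation=cv2.INTER_CUBIC))
E
```

```text
(no output)
```

View pics/b_top.png

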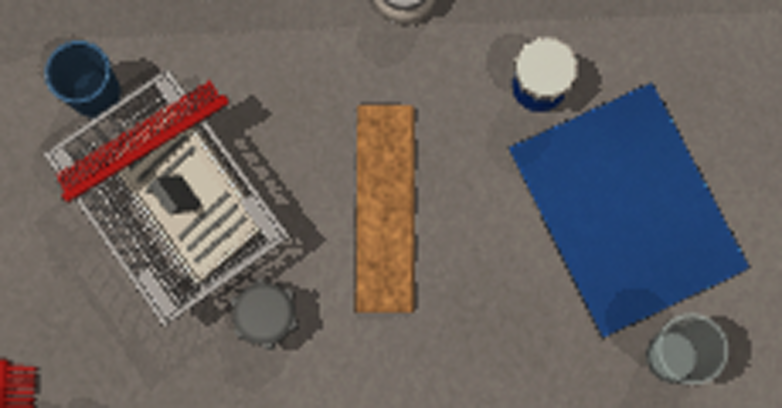

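View pics/b_scene.png

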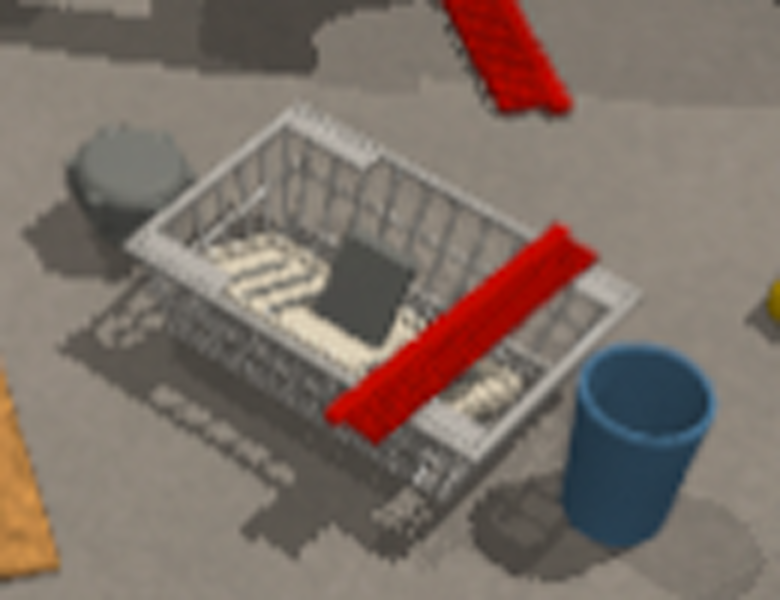

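The crop confirms it: the comb on the basket, spanning crop (65,190) to (225,95), is the smaller one. The raised side of the saucer is on the cork side and the stool knob is near the far basket corner. Next I'll measure everything on planes.

```bash
cat > h.py <<'E'
from bench import r
import cv2,numpy as np
def snap(n,save=None):
    s=r.snapshot(n)
    if save: cv2.imwrite(f"pics/{save}.png",cv2.cvtColor(s["pixels"],cv2.COLOR_RGB2BGR))
    return s
def ray(s,uv):
    uv=np.asarray(uv,float).reshape(-1,1,2)
    p=cv2.undistortPoints(uv,s["intrinsics"],s["dist"]).reshape(-1,2)
    d=np.c_[p,np.ones(len(p))]@s["extrinsics"][:3,:3].T
    return s["extrinsics"][:3,3],d
def plane(s,uv,z):
    o,d=ray(s,uv); return o+d*((z-o[2])/d[:,2])[:,None]
def proj(s,P):
    P=np.atleast_2d(np.asarray(P,float));E=np.linalg.inv(s["extrinsics"])
    rv=cv2.Rodrigues(E[:3,:3])[0]
    return cv2.projectPoints(P,rv,E[:3,3],s["intrinsics"],s["dist"])[0].reshape(-1,2)
def tri(s1,a,s2,b):
    o1,d1=ray(s1,a);o2,d2=ray(s2,b);d1=d1[0]/np.linalg.norm(d1);d2=d2[0]/np.linalg.norm(d2)
    A=np.c_[d1,-d2];t=np.linalg.lstsq(A,o2-o1,rcond=None)[0]
    p,q=o1+t[0]*d1,o2+t[1]*d2
    return (p+q)/2,np.linalg.norm(p-q)
def hsv(s): return cv2.cvtColor(s["pixels"],cv2.COLOR_RGB2HSV)
def masks(s):
    h=hsv(s);R=cv2.inRange
    return dict(red=R(h,(0,180,90),(5,255,255))|R(h,(174,180,90),(180,255,255)),
      blue=R(h,(100,170,90),(118,255,255)),cork=R(h,(8,110,120),(18,220,255)))
def boxes(s,m,z,amin=60):
    out=[]
    for c in cv2.findContours(m,cv2.RETR_EXTERNAL,cv2.CHAIN_APPROX_NONE)[0]:
        if cv2.contourArea(c)<amin: continue
        P=plane(s,c.reshape(-1,2),z)[:,:2].astype(np.float32)
        (cx,cy),(w,h),a=cv2.minAreaRect(P)
        if w<h: w,h,a=h,w,a+90
        u=c.reshape(-1,2).mean(0)
        out.append((u.round(),round(cx,1),round(cy,1),round(w,1),round(h,1),round((a+90)%180-90,2)))
    return out
E
python3 - <<'E'
from h import *
for n in ["top","scene"]:
    s=snap(n);m=masks(s)
    for k,z in [("red",74),("blue",6),("cork",8)]:
        for b in boxes(s,m[k],z): print(n,k,*b)
    # predicted rim corners by refine later
t=snap("top");s=snap("scene")
# rim corners from crops
T=np.array([[165,70],[47,155],[165,325],[290,238]])/3.4+[140,140]
S=np.array([[640,292],[297,105],[128,245],[478,462]])/6+[270,140]
print("top rim",plane(t,T,66).round(1).tolist()); print("sc rim",plane(s,S,66).round(1).tolist())
E
```

```text
top red [140. 314.] 184.8 383.2 79.5 37.9 0.93
top red [143. 266.] 326.0 374.7 130.8 39.1 -2.94
top red [181. 181.] 605.8 249.7 186.3 28.3 -59.42
top blue [324. 201.] 531.2 -242.7 216.2 166.5 22.6
top cork [253. 201.] 541.0 8.1 215.5 56.7 -2.02
scene red [346. 196.] 613.0 250.0 188.1 30.8 -59.32
scene red [347. 136.] 346.7 355.4 249.7 40.9 -2.57
scene blue [215. 252.] 680.0 -158.0 52.5 38.6 88.64
scene blue [178. 222.] 537.5 -242.0 215.6 165.8 22.62
scene blue [  3. 116.] -146.9 -847.4 274.4 47.8 10.42
scene cork [262. 210.] 547.3 10.1 220.1 58.9 -2.65
scene cork [460.  93.] 94.5 1000.9 234.8 175.2 86.73
top rim [[679.0, 224.9, 66.0], [595.3, 343.5, 66.0], [420.4, 226.3, 66.0], [501.3, 102.5, 66.0]]
sc rim [[603.2, 350.6, 66.0], [429.7, 229.8, 66.0], [512.3, 109.8, 66.0], [689.3, 227.6, 66.0]]
```

```bash
cat >> h.py <<'E'
from scipy.spatial.transform import Rotation as Ro
def rel(p,yaw):
    s=r.sense();R=Ro.from_euler('xyz',s["tcp_rot"],degrees=True)
    d=R.inv().apply(np.array(p)-s["tool_pos"])/250
    t=(R.inv()*Ro.from_euler('xyz',[180,0,yaw],degrees=True)).as_rotvec()/np.pi
    print("t",round(s["time"],2),"pos",s["tool_pos"].round(1),"rot",s["tcp_rot"].round(2),"F",s["ft_force"].round(1),"gap",round(s["finger_gap"],1))
    print("shift",d.round(4),"turn",t.round(4))
E
python3 - <<'E'
from h import *
t=snap("top");s=snap("scene")
rel((609,250,200),120.6)
# where the robot's TCP projects in each camera
P=r.sense()["tool_pos"]
print(proj(t,P),proj(s,P))
for n,c in [("top",t),("scene",s)]:
    u=proj(c,P)[0].astype(int); im=cv2.cvtColor(c["pixels"],cv2.COLOR_RGB2BGR)
    x0,y0=max(0,u[0]-50),max(0,u[1]-50)
    cr=cv2.resize(im[y0:y0+100,x0:x0+100],None,fx=5,fy=5)
    cv2.circle(cr,tuple(((proj(c,P)[0]-[x0,y0]+.5)*5).astype(int).tolist()),3,(0,255,0),-1)
    cv2.imwrite(f"pics/c_{n}.png",cr)
E
```

```text
t 0.45 pos [214.  560.5 208.9] rot [-179.99   -0.    159.1 ] F [0.6 0.  0. ] gap 85.5
shift [-1.919  -0.5964  0.0356] turn [-1.000e-04  0.000e+00  2.139e-01]
[[ 62.97120399 307.86443155]] [[391.911234    73.46064251]]
```

```bash
python3 -m jog '[[-0.96,-0.3,0.02,0,0,0],[-0.96,-0.3,0.02,0,0,0],[-0.96,-0.3,0.02,0,0,0],[-0.96,-0.3,0.02,0,0,0],[-0.96,-0.3,0.02,0,0,0],[-0.96,-0.3,0.02,0,0,0]]' 0.52; python3 - <<'E'
from h import *
rel((609,250,200),120.6)
E
```

```text
time: 1.05
tool_pos: [415.9, 400.8, 203.9]
tcp_rot: [-180.0, 0.1, 158.8]
ft_force: [-0.6, 0.4, 0.4]
finger_gap: 44.7
t 1.05 pos [415.9 400.8 203.9] rot [-1.7996e+02  1.2000e-01  1.5876e+02] F [-0.6  0.4  0.4] gap 44.7
shift [-0.9384 -0.2822  0.0179] turn [-0.      0.0007  0.212 ]
```

```bash
python3 -m jog '[[-0.938,-0.281,0.017,0,0,0.212],[-0.938,-0.281,0.017,0,0,0.212],[-0.938,-0.281,0.017,0,0,0.212],[-0.938,-0.281,0.017,0,0,0.212],[-0.938,-0.281,0.017,0,0,0.212],[-0.938,-0.281,0.017,0,0,0.212],[-0.938,-0.281,0.017,0,0,0.212],[-0.938,-0.281,0.017,0,0,0.212]]'; python3 - <<'E'
from h import *
rel((609,250,200),120.6)
w=snap("wrist","d_wrist");t=snap("top","d_top");s=snap("scene","d_scene")
P=r.sense()["tool_pos"]
print(proj(t,P),proj(s,P))
m=masks(w);
for b in boxes(w,m["red"],74): print(b)
for n,c in [("top",t),("scene",s)]:
    u=proj(c,P)[0].astype(int); im=cv2.cvtColor(c["pixels"],cv2.COLOR_RGB2BGR)
    x0,y0=max(0,u[0]-50),max(0,u[1]-50)
    cr=cv2.resize(im[y0:y0+100,x0:x0+100],None,fx=5,fy=5)
    cv2.circle(cr,tuple(((proj(c,P)[0]-[x0,y0]+.5)*5).astype(int).tolist()),3,(0,255,0),-1)
    cv2.imwrite(f"pics/d_{n}c.png",cr)
a=cv2.imread("pics/d_topc.png");b=cv2.imread("pics/d_scenec.png")
cv2.imwrite("pics/d_both.png",cv2.resize(np.hstack([a,b]),(800,400)))
E
```

```text
time: 1.85
tool_pos: [604.7, 256.5, 199.7]
tcp_rot: [-180.0, -0.0, 121.0]
ft_force: [0.4, 0.5, -0.1]
finger_gap: 44.6
t 1.85 pos [604.7 256.5 199.7] rot [-1.7998e+02 -3.0000e-02  1.2101e+02] F [ 0.4  0.5 -0.1] gap 44.6
shift [-0.0312  0.0011 -0.0014] turn [-0.0001 -0.0002  0.0023]
[[170.83851219 171.61248123]] [[355.6064716  160.19084695]]
```

View pics/d_wrist.png

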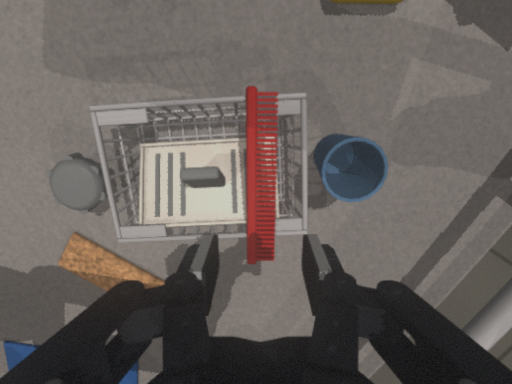

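View pics/d_both.png

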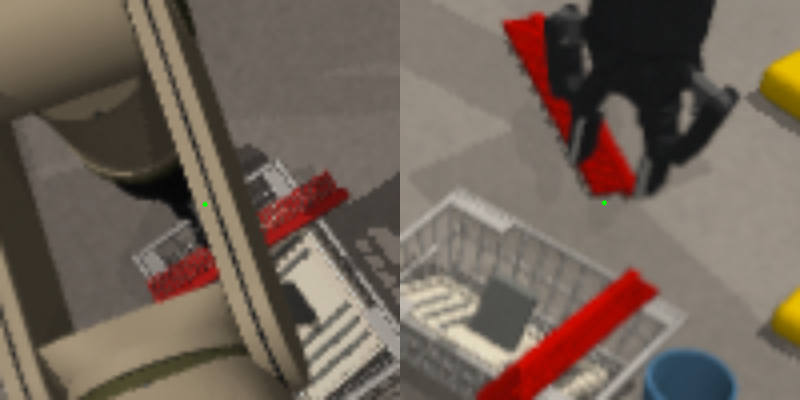

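```bash
python3 - <<'E'
from h import *
w=snap("wrist")
h=hsv(w);print(h[150,252],h[200,265],h[120,270],h[172,200])
m=cv2.inRange(h,(0,150,60),(6,255,255))|cv2.inRange(h,(172,150,60),(180,255,255))
m=cv2.morphologyEx(m,cv2.MORPH_CLOSE,np.ones((7,7)))
for b in boxes(w,m,74): print("comb",b)
# rim corners outer (wrist) at z66
C=[[91,107],[305,94],[308,235],[119,241]]
Q=plane(w,C,66);print("rim",Q.round(1).tolist(),"c",Q.mean(0).round(1),[round(float(np.linalg.norm(Q[i]-Q[i-1])),1) for i in range(4)])
for i,j in [(0,1),(3,2)]:
    d=Q[j]-Q[i];print("yaw",np.degrees(np.arctan2(d[1],d[0])))
rel((609,250,200),120.6)
# TCP projected in wrist
P=r.sense()["tool_pos"];print("tcp px",proj(w,P))
E
```

```text
[  1 168 170] [  1 134 135] [  3  83 110] [ 23   8 122]
comb (array([260., 174.]), 608.3, 251.1, 186.4, 28.7, -59.54)
rim [[425.3, 229.7, 66.0], [599.8, 347.7, 66.0], [685.6, 224.7, 66.0], [507.0, 107.9, 66.0]] c [554.4 227.5  66. ] [146.7, 210.7, 150.0, 213.3]
yaw 34.04934462755232
yaw 33.185217228295976
t 2.05 pos [604.7 256.8 200.1] rot [179.98  -0.   121.06] F [-0.9  0.5  0.4] gap 44.1
shift [-0.0321  0.0007  0.0004] turn [ 0.0001 -0.      0.0025]
tcp px [[261.13750519 230.00114023]]
```

```bash
python3 -m jog '[[-0.032,0.001,0.2,0,0,0.003],[-0.032,0.001,0.4,0,0,0.003],[-0.032,0.001,0.44,0,0,0.003],[-0.032,0.001,0.44,0,0,0.003],[-0.032,0.001,0.44,0,0,0.003],[-0.032,0.001,0.44,0,0,0.003]]'; python3 - <<'E'
from h import *
rel((608.5,250.7,64),120.5)
w=snap("wrist","e_wrist");s=snap("scene","e_scene");im=cv2.imread("pics/e_scene.png");cv2.imwrite("pics/e_sc.png",cv2.resize(im[110:240,280:420],None,fx=5,fy=4.6)[:598])
E
```

```text
time: 2.65
tool_pos: [612.0, 249.8, 93.7]
tcp_rot: [179.7, 0.1, 120.4]
ft_force: [-0.5, -0.2, 0.8]
finger_gap: 44.6
t 2.65 pos [612.  249.8  93.7] rot [1.7968e+02 7.0000e-02 1.2042e+02] F [-0.5 -0.2  0.8] gap 44.6
shift [ 0.0104 -0.0111  0.1188] turn [ 0.0018  0.0004 -0.0004]
```

View pics/e_wrist.png

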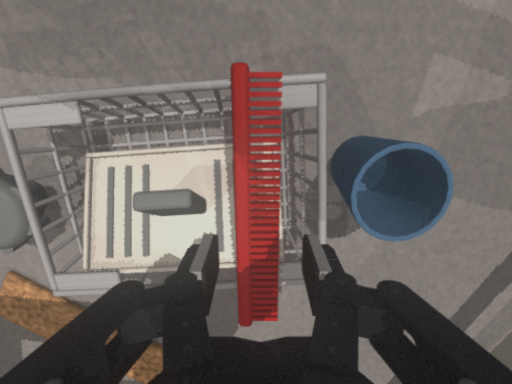

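View pics/e_sc.png

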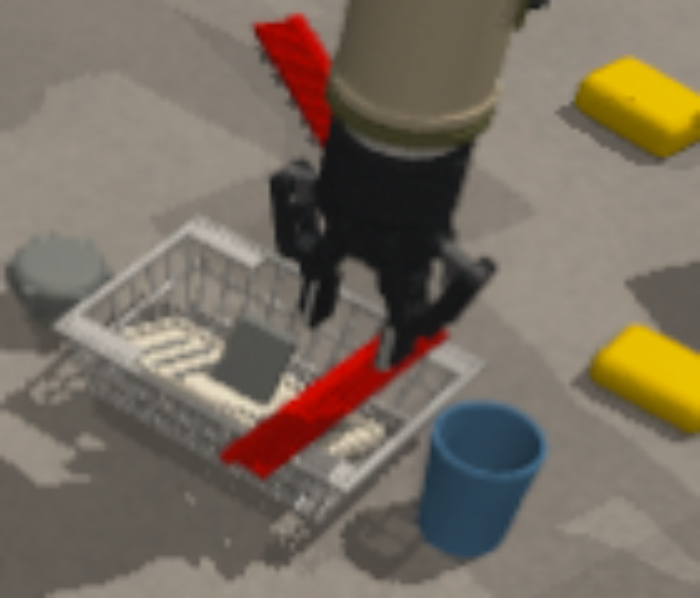

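```bash
python3 -m jog '[[0.01,-0.011,0.04,0,0,0],[0.01,-0.011,0.08,0,0,0],[0.01,-0.011,0.11,0,0,0],[0.01,-0.011,0.117,0,0,0],[0.01,-0.011,0.117,0,0,0]]'; python3 - <<'E'
from h import *
rel((608.5,250.7,64),120.5)
rel((608.5,250.7,64),120.5)
w=snap("wrist","f_wrist")
rel((608.5,250.7,64),120.5)
E
```

```text
time: 3.25
tool_pos: [605.5, 249.3, 59.3]
tcp_rot: [-179.9, -0.0, 120.4]
ft_force: [-0.0, -0.1, -0.1]
finger_gap: 44.5
t 3.25 pos [605.5 249.3  59.3] rot [-1.799e+02 -2.000e-02  1.204e+02] F [-0.  -0.1 -0.1] gap 44.5
shift [-0.0014  0.013  -0.0187] turn [-0.0006 -0.0001 -0.0006]
t 3.25 pos [605.5 249.3  59.3] rot [-1.799e+02 -2.000e-02  1.204e+02] F [-0.  -0.1 -0.1] gap 44.5
shift [-0.0014  0.013  -0.0187] turn [-0.0006 -0.0001 -0.0006]
t 3.3 pos [606.  249.5  60.1] rot [-1.7996e+02 -1.0000e-02  1.2039e+02] F [-0.1  0.8  1. ] gap 44.1
shift [-0.0009  0.0111 -0.0157] turn [-0.0002 -0.0001 -0.0006]
```

View pics/f_wrist.png

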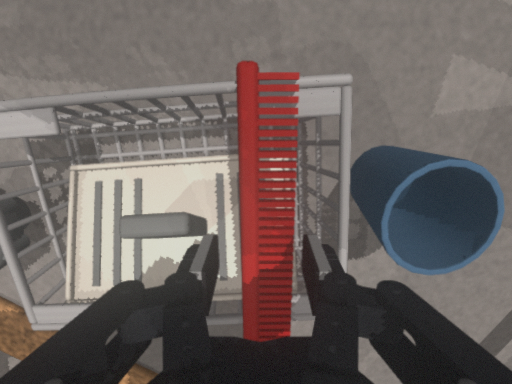

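```bash
python3 -m jog '[[0,0,0,0,0,0],[0,0,0,0,0,0],[0,0,0,0,0,0]]'; python3 - <<'E'
from h import *
rel((608.5,250.7,64.5),120.5)
E
```

```text
time: 3.6
tool_pos: [606.5, 249.7, 60.9]
tcp_rot: [180.0, 0.0, 120.4]
ft_force: [0.6, -0.5, -0.2]
finger_gap: 44.4
t 3.6 pos [606.5 249.7  60.9] rot [1.7996e+02 1.0000e-02 1.2040e+02] F [ 0.6 -0.5 -0.2] gap 44.4
shift [-0.0005  0.0091 -0.0142] turn [ 0.0002  0.     -0.0006]
```

```bash
python3 -m jog '[[0,0.009,-0.014,0,0,0],[0,0.009,-0.014,0,0,0],[0,0.009,-0.014,0,0,0],[0,0.009,-0.014,0,0,0]]'; python3 -m jog '[[0,0,0,0,0,0],[0,0,0,0,0,0],[0,0,0,0,0,0],[0,0,0,0,0,0],[0,0,0,0,0,0]]' 0.2 30; python3 - <<'E'
from h import *
w=snap("wrist","g_wrist");s=snap("scene","g_scene");im=cv2.imread("pics/g_scene.png");cv2.imwrite("pics/g_sc.png",cv2.resize(im[130:230,290:400],None,fx=6,fy=6)[:598])
rel((608.5,250.7,64.5),120.5)
E
```

```text
time: 4.0
tool_pos: [608.1, 250.8, 64.0]
tcp_rot: [180.0, 0.0, 120.4]
ft_force: [-0.0, 0.2, 0.0]
finger_gap: 44.3
time: 4.5
tool_pos: [608.1, 250.7, 64.0]
tcp_rot: [180.0, -0.0, 120.4]
ft_force: [0.2, 0.1, 0.2]
finger_gap: 17.0
t 4.6 pos [608.1 250.7  64. ] rot [180.    -0.   120.39] F [-0.3  0.1  0.9] gap 17.1
shift [-0.0008  0.0012 -0.002 ] turn [ 0.     -0.     -0.0006]
```

View pics/g_wrist.png

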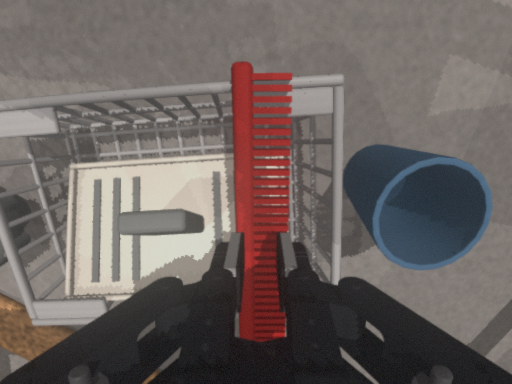

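View pics/g_sc.png

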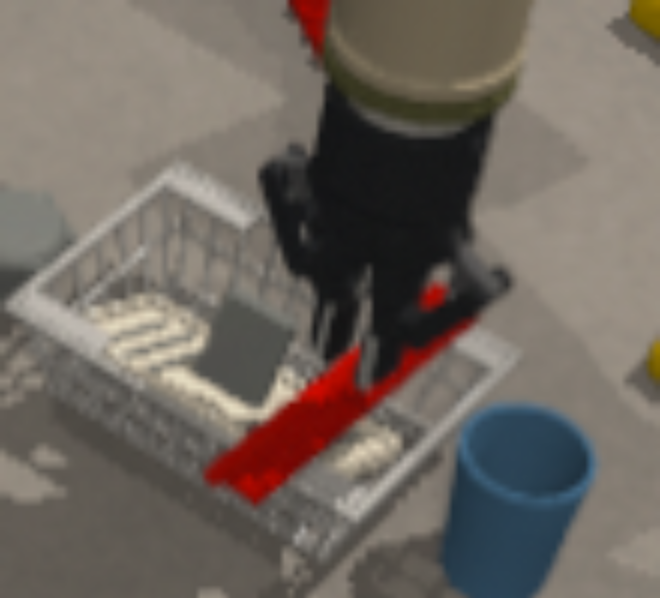

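```bash
python3 - <<'E'
from h import *
im=cv2.imread("pics/g_wrist.png");cv2.imwrite("pics/g_w2.png",cv2.resize(im[190:350,180:350],None,fx=4.6,fy=3.7,interpolation=cv2.INTER_CUBIC))
w=snap("wrist")
P=r.sense()["tool_pos"];R=Ro.from_euler('xyz',r.sense()["tcp_rot"],degrees=True).as_matrix()
for dz in [0,10,20]:
  for dy in (-8.5,8.5,-22,22): print(dz,dy,proj(w,P+R@[0,dy,-dz]).round(1))
E
```

```text
0 -8.5 [[247.1 229.8]]
0 8.5 [[275.  229.8]]
0 -22 [[225.  229.8]]
0 22 [[297.1 229.7]]
10 -8.5 [[246.4 237.2]]
10 8.5 [[275.8 237.2]]
10 -22 [[223.1 237.1]]
10 22 [[299.1 237.1]]
20 -8.5 [[245.6 245.4]]
20 8.5 [[276.7 245.4]]
20 -22 [[220.9 245.4]]
20 22 [[301.4 245.4]]
```

View pics/g_w2.png

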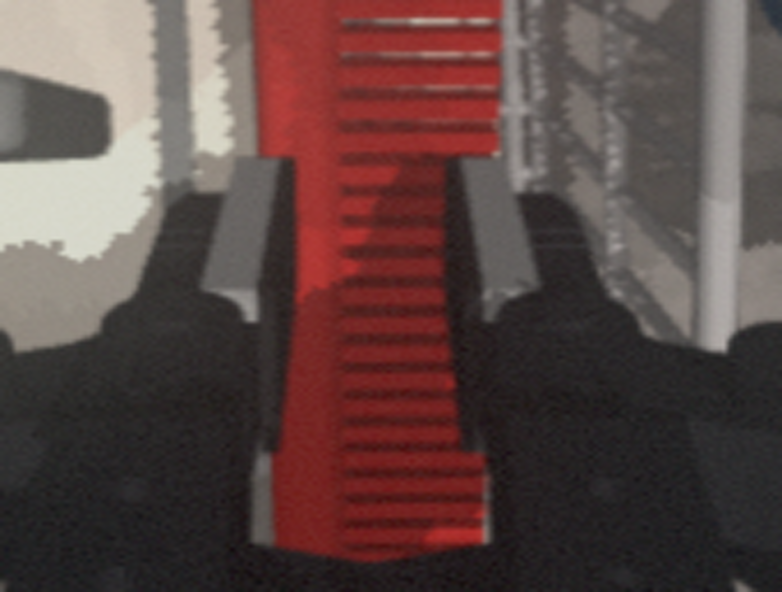

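```bash
python3 - <<'E'
from h import *
w=snap("wrist")
P=r.sense()["tool_pos"];R=Ro.from_euler('xyz',r.sense()["tcp_rot"],degrees=True).as_matrix()
for dz in [0,5,10,15,20,25]:
  print(dz,[proj(w,P+R@[11,dy,-dz]).round(1).tolist() for dy in (-8.5,8.5)])
print(r.sense()["time"], r.sense()["ft_force"])
E
```

```text
0 [[[246.9, 213.0]], [[275.3, 213.0]]]
5 [[[246.5, 216.2]], [[275.7, 216.2]]]
10 [[[246.1, 219.6]], [[276.1, 219.6]]]
15 [[[245.7, 223.2]], [[276.6, 223.2]]]
20 [[[245.3, 227.0]], [[277.1, 227.0]]]
25 [[[244.8, 231.1]], [[277.6, 231.1]]]
4.7 [ 0.04130452 -0.30123867 -0.44732263]
```

```bash
python3 - <<'E'
from h import *
w=snap("scene","i_scene")
P=r.sense()["tool_pos"];R=Ro.from_euler('xyz',r.sense()["tcp_rot"],degrees=True).as_matrix()
im=cv2.imread("pics/i_scene.png")[160:220,315:385]
im=cv2.resize(im,None,fx=9,fy=9,interpolation=cv2.INTER_CUBIC)
for dz,c in [(0,(0,255,0)),(10,(255,255,0)),(20,(255,0,255))]:
  for dy in (-14,14):
    q=proj(w,P+R@[0,dy,-dz])[0]; print(dz,dy,q.round(1))
    cv2.circle(im,tuple(((q-[315,160]+.5)*9).astype(int).tolist()),4,c,-1)
cv2.imwrite("pics/i_sc.png",im)
E
```

```text
0 -14 [342.6 193.3]
0 14 [350.1 198.3]
10 -14 [343.1 191. ]
10 14 [350.7 195.9]
20 -14 [343.6 188.6]
20 14 [351.2 193.6]
```

View pics/i_sc.png

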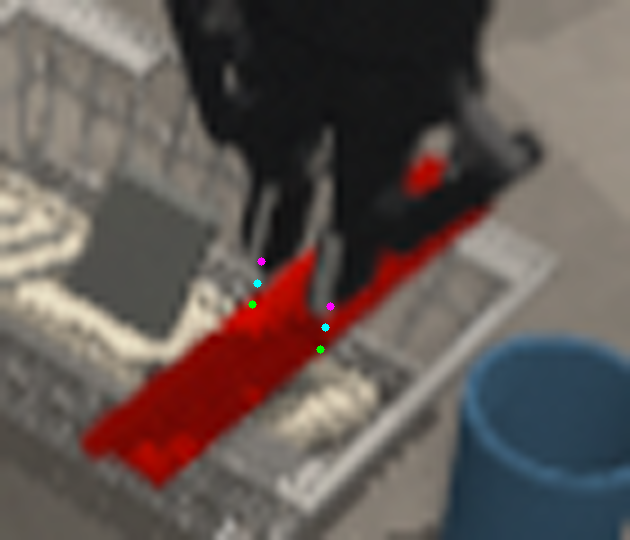

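The fingertips show about 20 mm behind the reported TCP: wrist tips at (244,233) and (277,233), and in the scene view they sit on the magenta points at about (344,189) and (351,194). They closed above the comb without touching it. I'll reopen, go about 19 mm lower and try again.

```bash
python3 -m jog '[[0,0,0,0,0,0],[0,0,0,0,0,0],[0,0,0,0,0,0],[0,0,0.02,0,0,0],[0,0,0.04,0,0,0],[0,0,0.06,0,0,0],[0,0,0.068,0,0,0],[0,0,0.068,0,0,0],[0,0,0.068,0,0,0]]' 0.52; python3 - <<'E'
from h import *
rel((608.5,250.7,46),120.5)
w=snap("wrist","j_wrist")
im=cv2.imread("pics/j_wrist.png");cv2.imwrite("pics/j_w2.png",cv2.resize(im[170:350,180:350],None,fx=4,fy=3.3,interpolation=cv2.INTER_CUBIC))
w=snap("scene","j_scene");im=cv2.imread("pics/j_scene.png")[160:220,315:385]
cv2.imwrite("pics/j_sc.png",cv2.resize(im,None,fx=9,fy=9,interpolation=cv2.INTER_CUBIC))
E
```

```text
time: 5.65
tool_pos: [608.1, 250.7, 47.0]
tcp_rot: [-180.0, 0.0, 120.4]
ft_force: [0.0, -0.4, -0.2]
finger_gap: 44.1
t 5.65 pos [608.1 250.7  47. ] rot [-179.99    0.    120.4 ] F [ 0.  -0.4 -0.2] gap 44.1
shift [-0.0008  0.0013  0.0038] turn [-0.      0.     -0.0006]
```

View pics/j_w2.png

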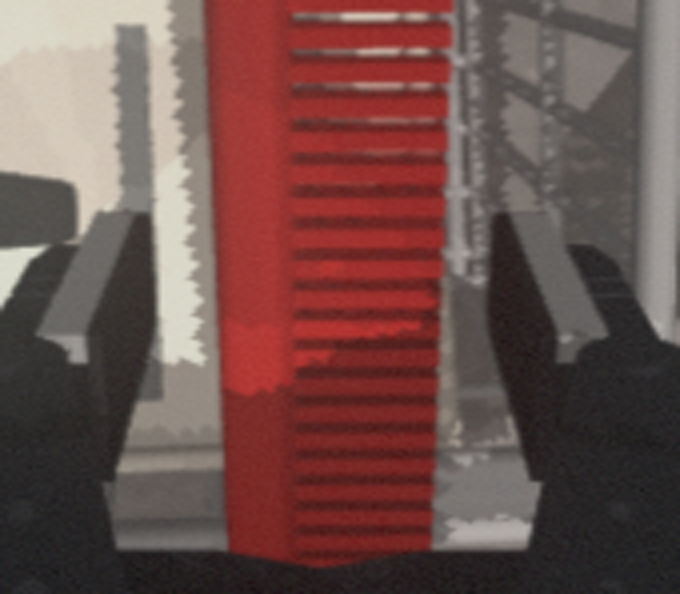

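View pics/j_sc.png

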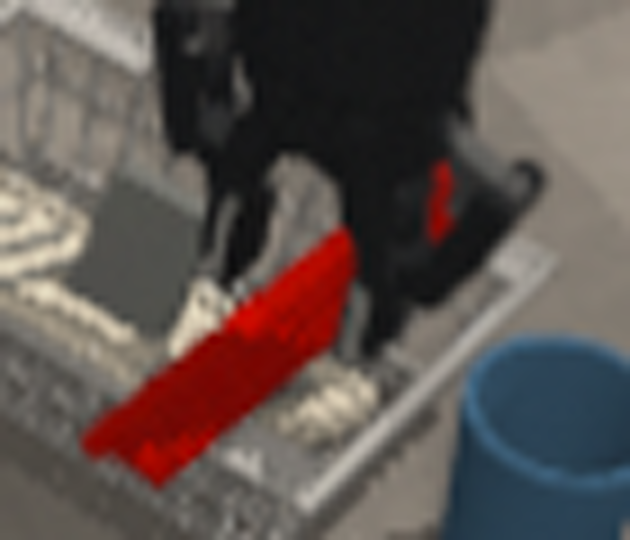

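```bash
python3 -m jog '[[0,0,0,0,0,0],[0,0,0,0,0,0],[0,0,0,0,0,0],[0,0,0,0,0,0],[0,0,0,0,0,0]]' 0.2 30; python3 - <<'E'
from h import *
rel((608.5,250.7,46),120.5)
w=snap("scene","k_scene");im=cv2.imread("pics/k_scene.png")[160:220,315:385]
cv2.imwrite("pics/k_sc.png",cv2.resize(im,None,fx=9,fy=9,interpolation=cv2.INTER_CUBIC))
E
```

```text
time: 6.25
tool_pos: [608.5, 250.9, 47.5]
tcp_rot: [179.9, 0.0, 120.4]
ft_force: [-0.3, -1.2, 4.0]
finger_gap: 28.6
t 6.25 pos [608.5 250.9  47.5] rot [1.7995e+02 1.0000e-02 1.2040e+02] F [-0.3 -1.2  4. ] gap 28.6
shift [-0.0006 -0.0004  0.006 ] turn [ 0.0003  0.     -0.0006]
```

View pics/k_sc.png

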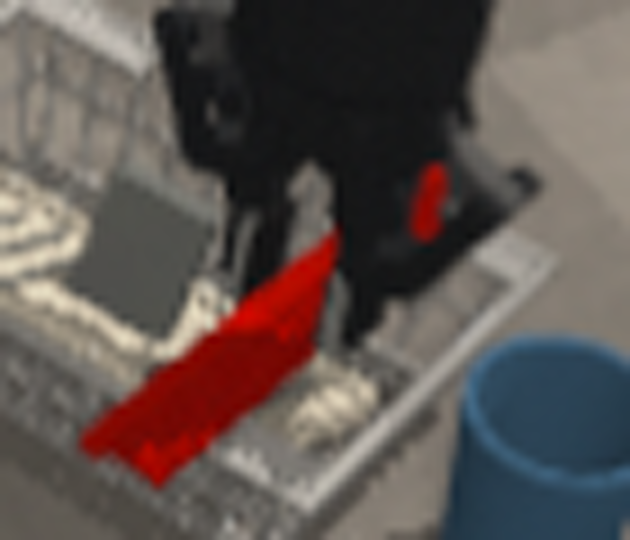

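```bash
python3 -m jog '[[0,0,-0.06,0,0,0],[0,0,-0.12,0,0,0],[0,0,-0.24,0,0,0],[0,0,-0.36,0,0,0],[0,0,-0.4,0,0,0],[0,0,-0.4,0,0,0]]'; python3 - <<'E'
from h import *
rel((544.5,9,150),177.7)
w=snap("wrist","l_wrist");s=snap("scene","l_scene")
E
```

```text
time: 6.9
tool_pos: [609.8, 251.3, 150.3]
tcp_rot: [179.7, 0.1, 120.4]
ft_force: [0.5, -0.3, 0.3]
finger_gap: 28.5
t 6.9 pos [609.8 251.3 150.3] rot [1.7971e+02 7.0000e-02 1.2040e+02] F [ 0.5 -0.3  0.3] gap 28.5
shift [-0.7036 -0.7158 -0.0017] turn [ 0.0013  0.0011 -0.3183]
```

View pics/l_wrist.png

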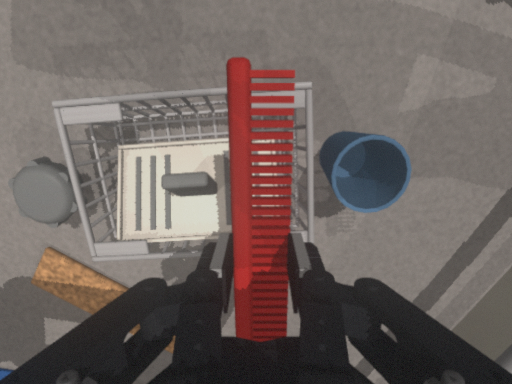

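View pics/l_scene.png

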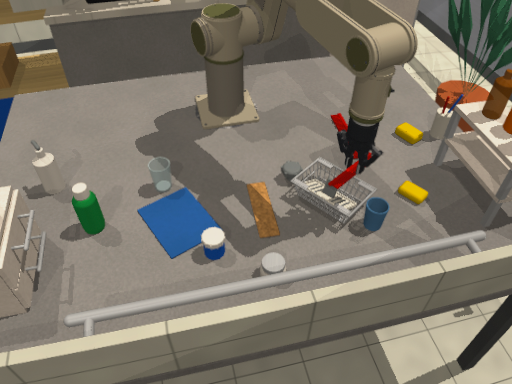

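```bash
python3 -m jog '[[-0.1,-0.1,0,0,0,-0.045],[-0.2,-0.2,0,0,0,-0.09],[-0.3,-0.3,0,0,0,-0.135],[-0.4,-0.4,0,0,0,-0.18],[-0.5,-0.5,0,0,0,-0.225],[-0.6,-0.6,0,0,0,-0.27],[-0.66,-0.67,0,0,0,-0.3],[-0.704,-0.716,0,0.001,0.001,-0.318],[-0.704,-0.716,0,0.001,0.001,-0.318],[-0.704,-0.716,0,0.001,0.001,-0.318]]'; python3 -m jog '[[0,0,0,0,0,0],[0,0,0,0,0,0]]'; python3 - <<'E'
from h import *
rel((544.5,9,150),177.7)
w=snap("wrist","m_wrist")
m=masks(w)["cork"]
m=cv2.inRange(hsv(w),(8,90,60),(20,255,255))
for b in boxes(w,m,8): print(b)
E
```

```text
time: 8.0
tool_pos: [541.9, 8.5, 145.4]
tcp_rot: [-180.0, -0.4, 177.5]
ft_force: [0.1, 0.3, -1.3]
finger_gap: 29.0
time: 8.2
tool_pos: [542.7, 9.2, 146.5]
tcp_rot: [-179.9, -0.3, 177.7]
ft_force: [-0.6, 0.4, -0.1]
finger_gap: 28.9
t 8.2 pos [542.7   9.2 146.5] rot [-179.94   -0.28  177.66] F [-0.6  0.4 -0.1] gap 28.9
shift [-0.0072 -0.0006 -0.014 ] turn [-0.0003 -0.0015 -0.0002]
(array([270., 163.]), 531.0, 19.5, 37.6, 3.2, 87.66)
(array([270., 152.]), 519.4, 20.4, 38.3, 3.1, 87.67)
(array([270., 141.]), 507.3, 20.8, 37.9, 4.0, 85.54)
(array([271., 129.]), 495.5, 21.1, 39.4, 4.0, 87.68)
(array([270., 117.]), 483.6, 21.0, 38.0, 3.9, 87.68)
(array([271., 105.]), 472.0, 21.9, 38.6, 3.8, 87.69)
(array([271.,  93.]), 460.3, 22.7, 39.1, 4.7, 87.77)
(array([271.,  80.]), 448.7, 23.1, 38.8, 3.7, 87.7)
(array([271.,  67.]), 436.8, 23.5, 38.3, 3.6, 87.7)
```

View pics/m_wrist.png

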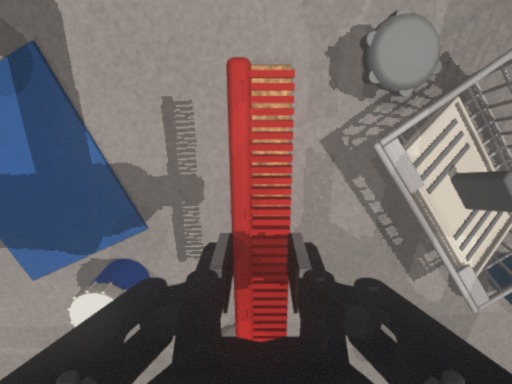

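```bash
python3 -m jog '[[0,0.002,0.1,0,-0.0015,0],[0,0.004,0.2,0,-0.0015,0],[0,0.004,0.3,0,-0.0015,0],[0,0.004,0.4,0,-0.0015,0],[0,0.004,0.5,0,-0.0015,0],[0,0.004,0.55,0,-0.0015,0],[0,0.004,0.55,0,-0.0015,0],[0,0.004,0.55,0,-0.0015,0],[0,0.004,0.55,0,-0.0015,0]]'; python3 - <<'E'
from h import *
rel((543,10,0),177.7)
s=snap("scene","n_scene")
im=cv2.imread("pics/n_scene.png")[165:255,210:320]
cv2.imwrite("pics/n_sc.png",cv2.resize(im,None,fx=6.5,fy=6.5,interpolation=cv2.INTER_CUBIC))
E
```

```text
time: 9.15
tool_pos: [543.8, 9.2, 11.2]
tcp_rot: [-179.9, 0.2, 177.6]
ft_force: [0.3, 0.9, -0.2]
finger_gap: 28.5
t 9.15 pos [543.8   9.2  11.2] rot [-179.93    0.19  177.64] F [ 0.3  0.9 -0.2] gap 28.5
shift [0.0033 0.0031 0.0449] turn [-0.0004  0.0011 -0.0003]
```

View pics/n_sc.png

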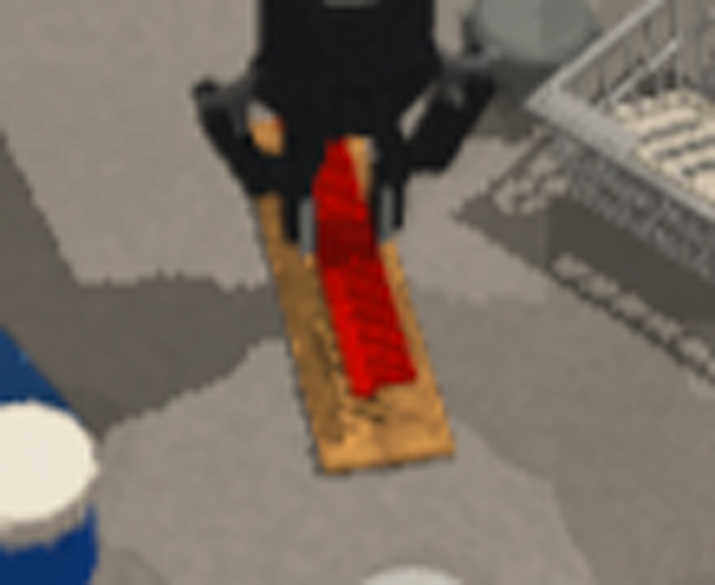

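```bash
python3 -m jog '[[0,0.002,0.02,0,0.001,0],[0,0.003,0.045,0,0.001,0],[0,0.003,0.056,0,0.001,0],[0,0.003,0.056,0,0.001,0]]'; python3 - <<'E'
from h import *
rel((543,10,-9),177.7)
E
python3 -m jog '[[0,0,0.008,0,0,0],[0,0,0.012,0,0,0],[0,0,0.016,0,0,0]]';python3 - <<'E'
from h import *
rel((543,10,-9),177.7)
E
```

```text
time: 9.6
tool_pos: [541.5, 10.0, -5.4]
tcp_rot: [-179.9, -0.2, 177.6]
ft_force: [-0.1, 0.4, -0.8]
finger_gap: 28.7
t 9.6 pos [541.5  10.   -5.4] rot [-179.93   -0.24  177.64] F [-0.1  0.4 -0.8] gap 28.7
shift [-0.0061  0.0004  0.0142] turn [-0.0004 -0.0013 -0.0003]
time: 9.9
tool_pos: [542.3, 9.9, -8.5]
tcp_rot: [-179.9, -0.1, 177.6]
ft_force: [0.5, 0.6, 0.0]
finger_gap: 28.6
t 9.9 pos [542.3   9.9  -8.5] rot [-1.7993e+02 -1.4000e-01  1.7764e+02] F [0.5 0.6 0. ] gap 28.6
shift [-0.0027  0.0005  0.0019] turn [-0.0004 -0.0008 -0.0004]
```

```bash
python3 -m jog '[[0,0,0,0,0,0],[0,0,0.005,0,0,0],[0,0,0.01,0,0,0],[0,0,0.01,0,0,0]]';python3 - <<'E'
from h import *
rel((543,10,-9),177.7)
s=snap("scene","o_scene")
im=cv2.imread("pics/o_scene.png")[165:255,210:320]
cv2.imwrite("pics/o_sc.png",cv2.resize(im,None,fx=6.5,fy=6.5,interpolation=cv2.INTER_CUBIC))
E
```

```text
time: 10.3
tool_pos: [542.5, 9.9, -10.5]
tcp_rot: [-179.9, -0.1, 177.6]
ft_force: [-2.2, 0.7, 4.4]
finger_gap: 29.0
t 10.3 pos [542.5   9.9 -10.5] rot [-1.7993e+02 -1.3000e-01  1.7764e+02] F [-2.2  0.7  4.4] gap 29.0
shift [-0.002   0.0005 -0.006 ] turn [-0.0004 -0.0007 -0.0003]
```

View pics/o_sc.png

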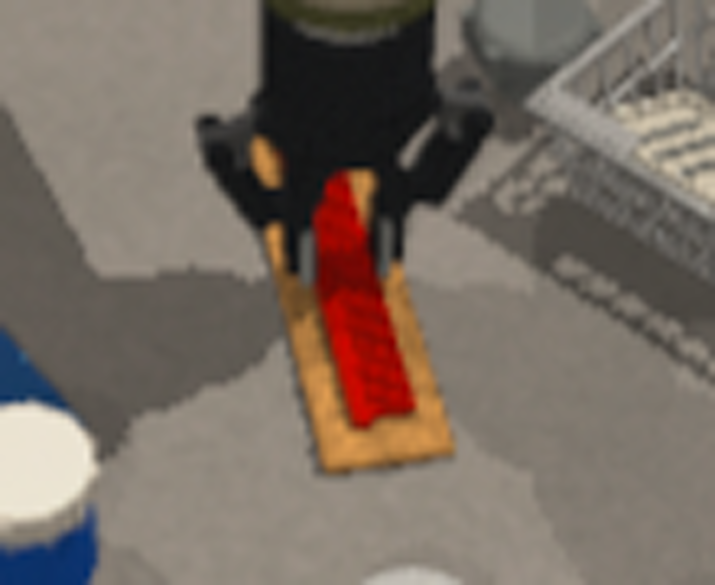

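```bash
python3 -m jog '[[0,0,0,0,0,0],[0,0,0,0,0,0],[0,0,0,0,0,0],[0,0,-0.1,0,0,0],[0,0,-0.3,0,0,0],[0,0,-0.5,0,0,0],[0,0,-0.6,0,0,0]]' 0.52; python3 - <<'E'
from h import *
rel((543,10,-9),177.7)
E
```

```text
time: 11.05
tool_pos: [545.0, 9.9, 144.2]
tcp_rot: [-179.9, 0.2, 177.6]
ft_force: [-0.0, 1.7, 0.4]
finger_gap: 44.3
t 11.05 pos [545.    9.9 144.2] rot [-179.92    0.22  177.64] F [-0.   1.7  0.4] gap 44.3
shift [0.0102 0.0008 0.6127] turn [-0.0005  0.0012 -0.0003]
```

```bash
python3 - <<'E'
from h import *
rel((582,186,150),123.6)
s=snap("scene","p_scene")
im=cv2.imread("pics/p_scene.png")[165:255,210:320]
cv2.imwrite("pics/p_sc.png",cv2.resize(im,None,fx=6.5,fy=6.5,interpolation=cv2.INTER_CUBIC))
m=masks(s)
for k,z in [("red",16),("cork",8)]:
  for b in boxes(s,m[k],z): print(k,b)
E
```

```text
t 11.05 pos [545.    9.9 144.2] rot [-179.92    0.22  177.64] F [-0.   1.7  0.4] gap 44.3
shift [-0.1191  0.7097 -0.0238] turn [2.000e-04 1.300e-03 3.002e-01]
red (array([262., 207.]), 548.0, 10.7, 186.8, 29.1, -2.38)
red (array([347., 136.]), 279.3, 392.4, 265.9, 43.7, -2.65)
cork (array([262., 210.]), 547.4, 9.6, 220.5, 59.4, -2.49)
cork (array([460.,  93.]), 94.4, 1001.0, 234.9, 174.7, 86.41)
```

View pics/p_sc.png

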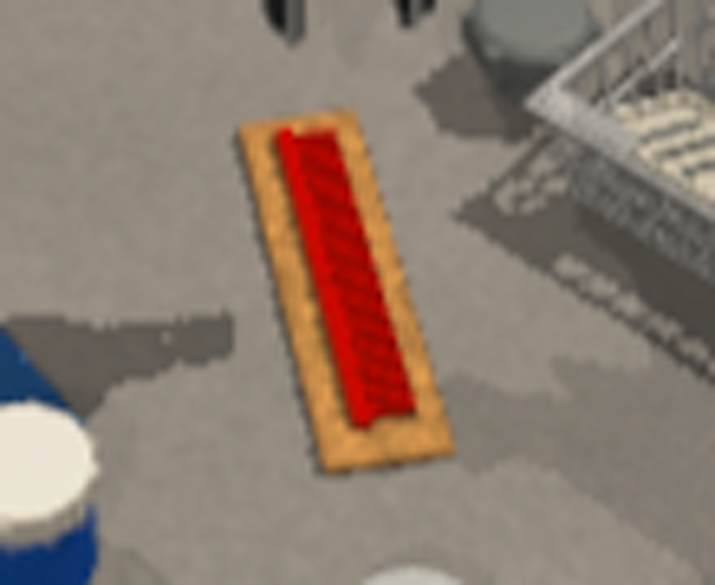

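The comb lies centred on the cork (centre 548,10.7 against cork 547,9.6, yaw -2.4 against -2.5). Next I'll shut the gripper, go over the raised saucer edge and look.

```bash
python3 -m jog '[[-0.02,0.15,-0.024,0,0,0.045],[-0.04,0.3,-0.024,0,0,0.09],[-0.06,0.45,-0.024,0,0,0.135],[-0.1,0.6,-0.024,0,0,0.18],[-0.119,0.71,-0.024,0,0.001,0.225],[-0.119,0.71,-0.024,0,0.001,0.27],[-0.119,0.71,-0.024,0,0.001,0.3],[-0.119,0.71,-0.024,0,0.001,0.3],[-0.119,0.71,-0.024,0,0.001,0.3]]' 0 30; python3 - <<'E'
from h import *
w=snap("wrist","q_wrist")
rel((582,186,150),123.6)
P=r.sense()["tool_pos"];R=Ro.from_euler('xyz',r.sense()["tcp_rot"],degrees=True).as_matrix()
for dz in (0,10,20): print(dz,proj(w,P+R@[0,0,-dz]),proj(w,P+R@[11,0,-dz]))
E
```

```text
time: 12.0
tool_pos: [579.5, 186.1, 144.2]
tcp_rot: [-179.7, -0.2, 123.8]
ft_force: [0.5, -0.2, -0.0]
finger_gap: 0.0
t 12.05 pos [579.6 186.  144.4] rot [-179.74   -0.19  123.78] F [0.4 0.1 1. ] gap -0.5
shift [-0.0053  0.0079 -0.0226] turn [-0.0014 -0.0011  0.001 ]
0 [[261.13581682 230.10047149]] [[261.15597042 213.33941848]]
10 [[261.18663037 237.51816792]] [[261.2091055  219.96475501]]
20 [[261.24332394 245.8021631 ]] [[261.26855785 227.38386626]]
```

View pics/q_wrist.png

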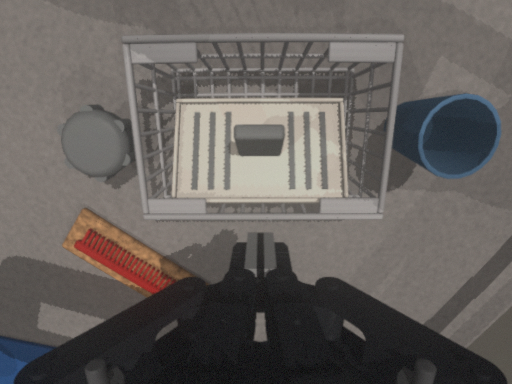

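```bash
python3 - <<'E'
from h import *
w=snap("wrist")
im=cv2.imread("pics/q_wrist.png");cv2.imwrite("pics/q_w2.png",cv2.resize(im[25:235,110:420],None,fx=2.58,fy=2.8,interpolation=cv2.INTER_CUBIC))
C=[[123,36],[403,36],[383,218],[144,218]]
Q=plane(w,C,66);c=Q.mean(0);print(Q.round(1).tolist(),c.round(1),[round(float(np.linalg.norm(Q[i]-Q[i-1])),1) for i in range(4)])
ys=[np.degrees(np.arctan2(*(Q[j]-Q[i])[[1,0]])) for i,j in ((0,1),(3,2))];print(ys)
a=np.radians(np.mean(ys));ex=np.array([np.cos(a),np.sin(a)]);ey=np.array([-ex[1],ex[0]])
def B(uv,z):
    q=plane(w,[uv],z)[0,:2]-c[:2];return (q@ex).round(1),(q@ey).round(1)
print("lowedge L,R",B((175,98),15.6),B((345,97),15.6))
print("raised edge L,R",B((171,200),60),B((348,200),60), "mid",B((260,200),60))
print("fin top",B((235,125),77),B((284,125),77))
print("tcp",((r.sense()["tool_pos"][:2]-c[:2])@ex),((r.sense()["tool_pos"][:2]-c[:2])@ey))
E
```

```text
[[424.3, 230.0, 66.0], [600.1, 347.3, 66.0], [683.8, 225.7, 66.0], [506.4, 106.6, 66.0]] [553.7 227.4  66. ] [148.2, 211.3, 147.7, 213.7]
[np.float64(33.729534619654096), np.float64(33.868857058184396)]
lowedge L,R (np.float64(-83.9), np.float64(28.5)) (np.float64(78.1), np.float64(29.3))
raised edge L,R (np.float64(-82.4), np.float64(-59.1)) (np.float64(76.1), np.float64(-58.9)) mid (np.float64(-2.6), np.float64(-59.0))
fin top (np.float64(-21.7), np.float64(8.2)) (np.float64(16.0), np.float64(8.1))
tcp -1.4607205142123794 -48.90516855272645
```

View pics/q_w2.png

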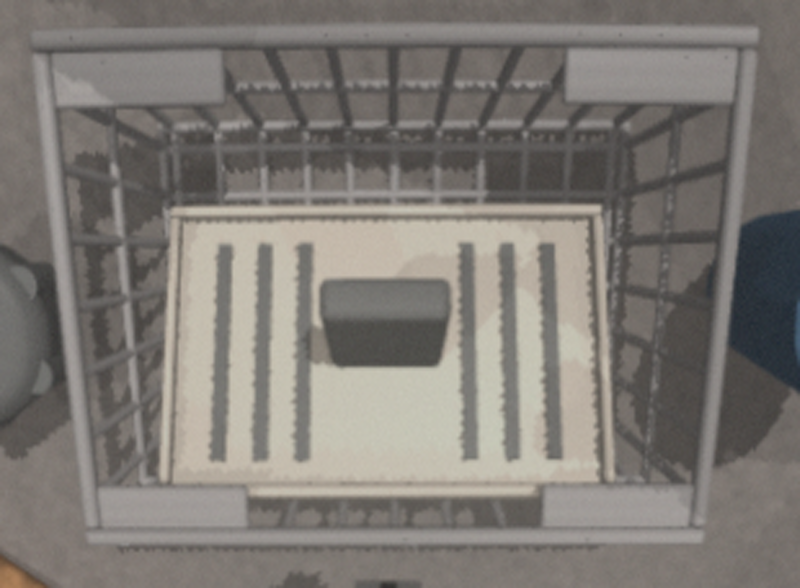

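```bash
python3 - <<'E'
from h import *
rel((580.3,182.5,58),123.8)
E
```

```text
t 12.1 pos [579.7 186.  144.5] rot [-179.75   -0.19  123.75] F [-0.5 -0.8  0.6] gap -0.1
shift [-0.0141 -0.004   0.3459] turn [-0.0014 -0.0011 -0.0003]
```

```bash
python3 -m jog '[[-0.014,-0.006,0.1,-0.001,-0.001,0],[-0.014,-0.006,0.2,-0.001,-0.001,0],[-0.014,-0.006,0.3,-0.001,-0.001,0],[-0.014,-0.006,0.345,-0.001,-0.001,0],[-0.014,-0.006,0.345,-0.001,-0.001,0],[-0.014,-0.006,0.345,-0.001,-0.001,0],[-0.014,-0.006,0.345,-0.001,-0.001,0]]'; python3 - <<'E'
from h import *
rel((580.3,182.5,50),123.8)
w=snap("wrist","s_wrist")
s=snap("scene","s_scene");im=cv2.imread("pics/s_scene.png")[150:230,280:390]
cv2.imwrite("pics/s_sc.png",cv2.resize(im,None,fx=7,fy=7,interpolation=cv2.INTER_CUBIC))
E
```

```text
time: 12.8
tool_pos: [581.3, 182.8, 60.4]
tcp_rot: [179.9, 0.1, 123.6]
ft_force: [0.2, 0.1, -0.1]
finger_gap: 0.2
t 12.8 pos [581.3 182.8  60.4] rot [1.7990e+02 5.0000e-02 1.2365e+02] F [ 0.2  0.1 -0.1] gap 0.2
shift [ 0.0013 -0.0041  0.0415] turn [ 0.0005  0.0003 -0.0008]
```

View pics/s_wrist.png

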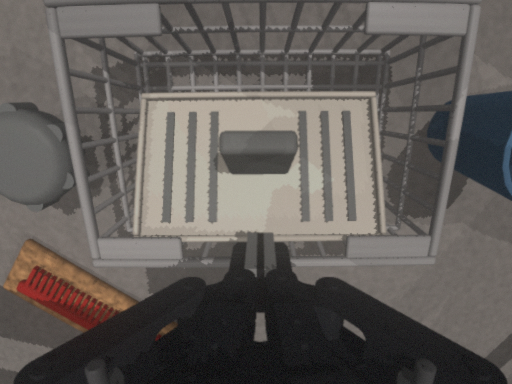

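View pics/s_sc.png

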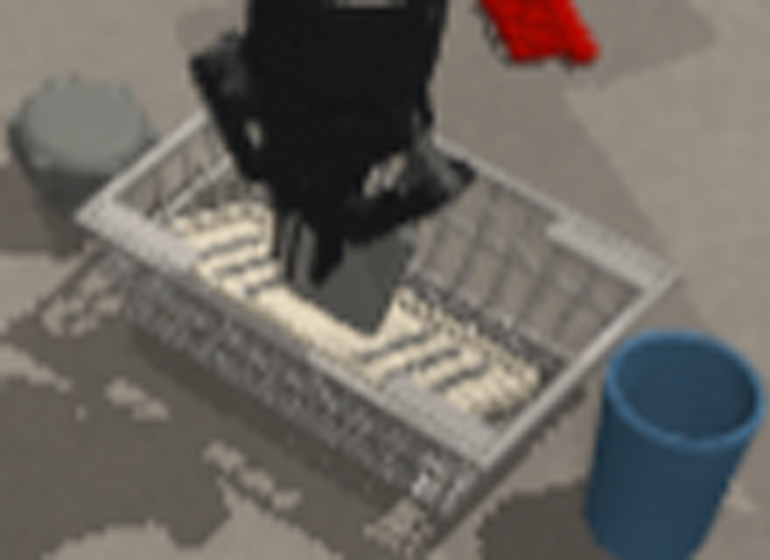

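```bash
python3 -m jog '[[0.001,-0.004,0.02,0,0,0],[0.001,-0.004,0.04,0,0,0],[0.001,-0.004,0.055,0,0,0],[0.001,-0.004,0.055,0,0,0]]';python3 -m jog '[[0,0,0.008,0,0,0],[0,0,0.016,0,0,0],[0,0,0.016,0,0,0]]'
```

```text
time: 13.3
tool_pos: [578.1, 182.0, 43.5]
tcp_rot: [-179.8, -0.0, 123.6]
ft_force: [-0.3, -0.1, -0.2]
finger_gap: 0.3
time: 13.6
tool_pos: [578.8, 182.1, 40.4]
tcp_rot: [-179.9, -0.0, 123.6]
ft_force: [-0.5, 0.7, 0.4]
finger_gap: -0.3
```

```bash
python3 -m jog '[[0,0,0.006,0,0,0],[0,0,0.012,0,0,0],[0,0,0.012,0,0,0]]';python3 -m jog '[[0,0,0.006,0,0,0],[0,0,0.012,0,0,0],[0,0,0.012,0,0,0]]'; python3 - <<'E'
from h import *
w=snap("wrist","t_wrist")
E
```

```text
time: 13.9
tool_pos: [579.0, 182.2, 37.6]
tcp_rot: [-179.9, -0.0, 123.6]
ft_force: [-0.6, -0.3, 0.5]
finger_gap: -0.0
time: 14.2
tool_pos: [579.1, 182.5, 34.9]
tcp_rot: [-180.0, -0.0, 123.6]
ft_force: [-1.4, 1.3, 2.9]
finger_gap: -0.3
```

View pics/t_wrist.png

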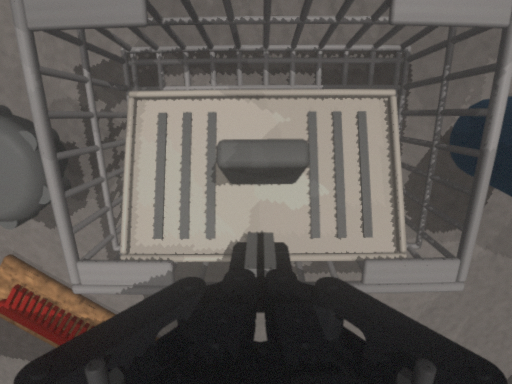

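```bash
python3 -m jog '[[0,0,0.008,0,0,0],[0.002,0,0.016,0,0,0],[0.004,0,0.024,0,0,0],[0.004,0,0.024,0,0,0]]'; python3 -m jog '[[0,0,0.008,0,-0.004,0],[0.002,0,0.016,0,-0.008,0],[0.004,0,0.024,0,-0.01,0],[0.004,0,0.024,0,-0.01,0]]';python3 - <<'E'
from h import *
w=snap("wrist","u_wrist");rel((580,182,30),123.6)
E
```

```text
time: 14.65
tool_pos: [578.3, 183.2, 28.4]
tcp_rot: [-180.0, -0.0, 123.6]
ft_force: [-0.9, 3.5, 1.6]
finger_gap: 0.1
time: 15.05
tool_pos: [577.1, 183.6, 21.8]
tcp_rot: [-179.9, 1.8, 123.7]
ft_force: [1.0, 0.4, 1.2]
finger_gap: -0.1
t 15.1 pos [577.2 183.6  22. ] rot [-179.87    1.79  123.66] F [0.3 0.7 0.9] gap -0.4
shift [-0.0125  0.0057 -0.0318] turn [-0.0007  0.01    0.0003]
```

View pics/u_wrist.png

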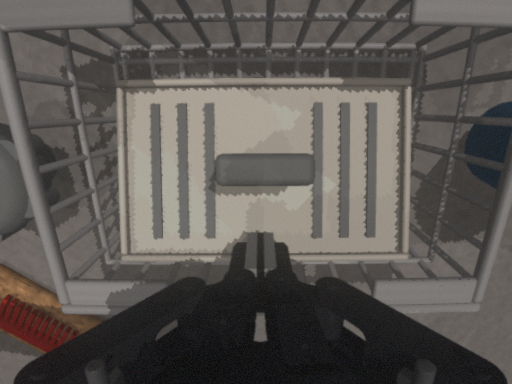

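```bash
python3 - <<'E'
from h import *
w=snap("wrist")
for z in (17,):
  Q=plane(w,[[118,83],[413,82],[410,260],[120,260]],z);print(Q.round(1).tolist(),Q.mean(0).round(1),[round(float(np.linalg.norm(Q[i]-Q[i-1])),1) for i in range(4)])
Q=plane(w,[[216,155],[314,154],[314,185],[216,186]],61);print(Q.mean(0).round(1),[round(float(np.linalg.norm(Q[i]-Q[i-1])),1) for i in range(4)])
s=snap("scene","v_scene");im=cv2.imread("pics/v_scene.png")[150:230,280:390]
cv2.imwrite("pics/v_sc.png",cv2.resize(im,None,fx=7,fy=7,interpolation=cv2.INTER_CUBIC))
E
```

```text
[[465.7, 211.6, 17.0], [597.7, 300.2, 17.0], [673.1, 217.4, 17.0], [513.3, 110.8, 17.0]] [562.5 210.   17. ] [111.5, 159.0, 111.9, 192.1]
[551.7 224.8  61. ] [13.9, 41.6, 13.9, 43.1]
```

View pics/v_sc.png

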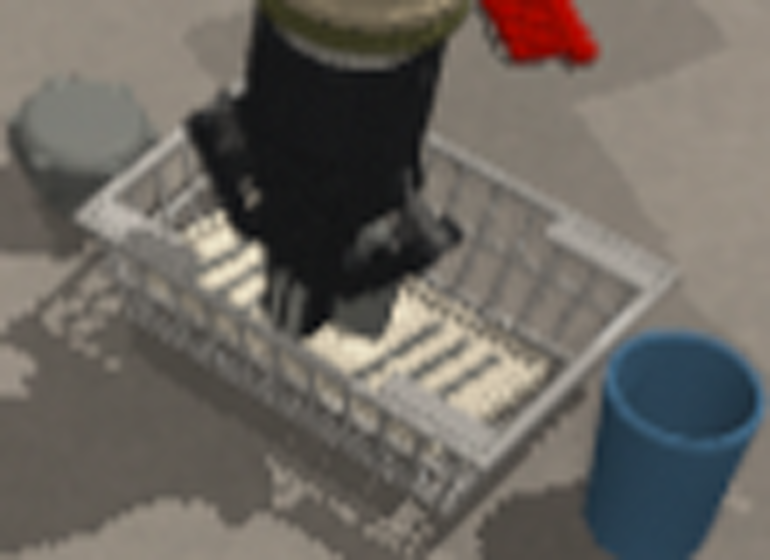

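```bash
python3 - <<'E'
from h import *
w=snap("wrist")
c=np.array([553.9,227.4]);a=np.radians(33.7);ex=np.array([np.cos(a),np.sin(a)]);ey=np.array([-ex[1],ex[0]])
for z in (30,35,40,45,50):
  Q=plane(w,[[410,260],[120,260]],z);b=(Q[:,:2]-c);print(z,np.linalg.norm(Q[0]-Q[1]).round(1),(b@ex).round(1),(b@ey).round(1))
E
```

```text
30 177.6 [ 86.5 -91.1] [-66.6 -66.5]
35 171.8 [ 83.5 -88.3] [-63.4 -63.3]
40 166.1 [ 80.6 -85.5] [-60.2 -60.1]
45 160.4 [ 77.6 -82.7] [-57.  -56.9]
50 154.6 [ 74.7 -79.9] [-53.8 -53.7]
```

```bash
python3 -m jog '[[0.002,0,0.01,0,-0.003,0],[0.004,0,0.02,0,-0.006,0],[0.006,0,0.032,0,-0.006,0],[0.006,0,0.032,0,-0.006,0]]'; python3 -m jog '[[0.002,0,0.01,0,-0.003,0],[0.004,0,0.02,0,-0.006,0],[0.006,0,0.032,0,-0.006,0],[0.006,0,0.032,0,-0.006,0]]';python3 - <<'E'
from h import *
w=snap("wrist","w_wrist");rel((580,182,30),123.6)
E
```

```text
time: 15.65
tool_pos: [576.5, 185.0, 13.9]
tcp_rot: [-179.9, 2.9, 123.7]
ft_force: [0.3, -0.4, -0.5]
finger_gap: -0.1
time: 16.05
tool_pos: [575.9, 185.8, 5.9]
tcp_rot: [-179.9, 3.9, 123.7]
ft_force: [-0.5, 0.4, 0.2]
finger_gap: 0.2
t 16.1 pos [576.2 185.8   6.1] rot [-179.9     3.94  123.66] F [ 0.2  0.  -0.8] gap -0.5
shift [-0.0276  0.0042 -0.0938] turn [-0.0005  0.0219  0.0003]
```

View pics/w_wrist.png

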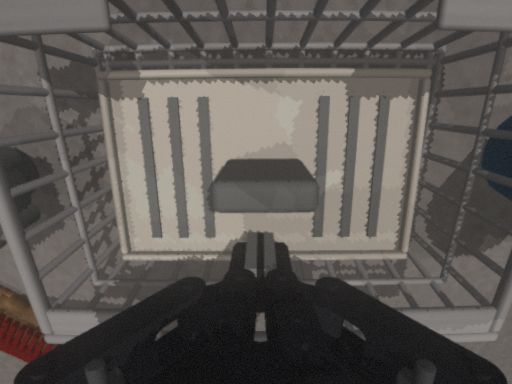

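```bash
python3 - <<'E'
from h import *
w=snap("wrist")
c=np.array([553.9,227.4]);a=np.radians(33.7);ex=np.array([np.cos(a),np.sin(a)]);ey=np.array([-ex[1],ex[0]])
def B(uv,z):
  b=plane(w,uv,z)[:,:2]-c; return (b@ex).round(1),(b@ey).round(1)
for z in (12,17,22,27,32): print(z,"+y",*B([[98,76],[431,74]],z),"-y",*B([[122,257],[412,257]],z))
print("fin",B([[214,182],[315,182],[228,160],[302,160]],61))
E
```

```text
12 +y [-84.8  78.7] [41.7 42.5] -y [-90.7  88.9] [-63.1 -63.2]
17 +y [-82.2  76. ] [41.7 42.5] -y [-87.9  85.8] [-59.7 -59.8]
22 +y [-79.6  73.3] [41.7 42.4] -y [-85.1  82.8] [-56.3 -56.4]
27 +y [-77.   70.6] [41.7 42.4] -y [-82.3  79.7] [-52.9 -52.9]
32 +y [-74.4  67.8] [41.7 42.4] -y [-79.5  76.6] [-49.5 -49.5]
fin (array([-22.3,  15.5, -16.7,  10.2]), array([ 3.9,  3.8, 12.4, 12.4]))
```

```bash
python3 -m jog '[[0.002,0,0.008,0,0,0],[0.004,0,0.016,0,0,0],[0.008,0,0.024,0,0,0],[0.008,0,0.032,0,0,0],[0.008,0,0.036,0,0,0],[0.008,0,0.036,0,0,0]]'; python3 -m jog '[[0,0,0.005,0,0,0],[0,0,0.01,0,0,0],[0,0,0.01,0,0,0]]';python3 - <<'E'
from h import *
w=snap("wrist","x_wrist");rel((580,182,30),123.6)
E
```

```text
time: 16.75
tool_pos: [575.6, 186.8, -2.8]
tcp_rot: [-179.9, 3.9, 123.6]
ft_force: [-0.8, 0.1, -0.0]
finger_gap: 0.2
time: 17.05
tool_pos: [575.8, 186.7, -5.2]
tcp_rot: [-179.9, 4.0, 123.6]
ft_force: [0.3, 0.6, 0.4]
finger_gap: 0.1
t 17.1 pos [575.8 186.7  -5.1] rot [-179.94    3.95  123.65] F [ 0.4 -1.1  0.3] gap 0.1
shift [-0.0347  0.0033 -0.1384] turn [-0.0003  0.022   0.0002]
```

View pics/x_wrist.png

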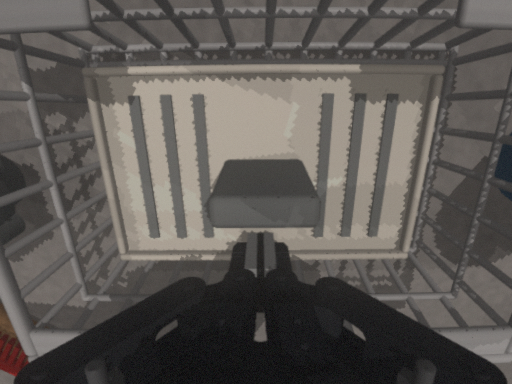

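```bash
python3 -m jog '[[0,0,0.005,0,0,0],[0,0,0.01,0,0,0],[0,0,0.01,0,0,0]]'; python3 -m jog '[[0,0,0.005,0,0,0],[0,0,0.01,0,0,0],[0,0,0.01,0,0,0]]';python3 - <<'E'
from h import *
w=snap("wrist","y_wrist");rel((580,182,30),123.6)
c=np.array([553.9,227.4]);a=np.radians(33.7);ex=np.array([np.cos(a),np.sin(a)]);ey=np.array([-ex[1],ex[0]])
E
```

```text
time: 17.4
tool_pos: [576.3, 186.8, -5.8]
tcp_rot: [-180.0, 4.0, 123.6]
ft_force: [-7.5, -0.5, 13.3]
finger_gap: -0.3
time: 17.7
tool_pos: [576.5, 186.9, -6.1]
tcp_rot: [-180.0, 4.0, 123.6]
ft_force: [-17.9, -2.3, 32.9]
finger_gap: 0.1
t 17.75 pos [576.5 186.9  -6.1] rot [-179.97    3.98  123.64] F [-16.8  -1.8  33.4] gap -0.1
shift [-0.0338  0.0007 -0.1425] turn [-0.0002  0.0221  0.0002]
```

View pics/y_wrist.png

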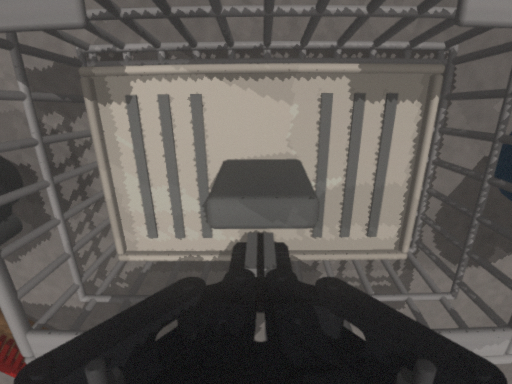

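```bash
python3 -m jog '[[0,0,-0.012,0,0,0],[0,0,-0.024,0,0,0],[0,0,-0.04,0,0,0],[0,0,-0.08,0,0,0],[0,0,-0.16,0,0,0],[0,0,-0.3,0,0.022,0],[0,0,-0.5,0,0.022,0],[0,0,-0.56,0,0.022,0],[0,0,-0.56,0,0.022,0]]';python3 - <<'E'
from h import *
w=snap("wrist","z_wrist");s=snap("scene","z_scene");rel((573,191,150),123.6)
im=cv2.imread("pics/z_scene.png")[150:230,280:390]
cv2.imwrite("pics/z_sc.png",cv2.resize(im,None,fx=7,fy=7,interpolation=cv2.INTER_CUBIC))
E
```

```text
time: 18.65
tool_pos: [573.7, 195.3, 134.6]
tcp_rot: [179.6, 0.1, 123.6]
ft_force: [-0.5, 0.7, -0.0]
finger_gap: 0.1
t 18.75 pos [570.7 194.6 129.5] rot [-1.7995e+02  1.0000e-02  1.2365e+02] F [ 0.1 -0.5 -1.2] gap 0.1
shift [-0.017  -0.0005 -0.0818] turn [-0.0003  0.      0.0003]
```

View pics/z_wrist.png

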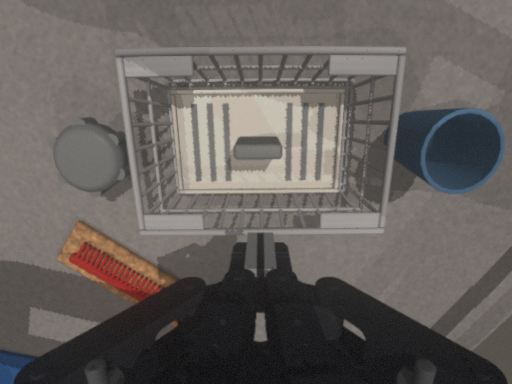

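View pics/z_sc.png

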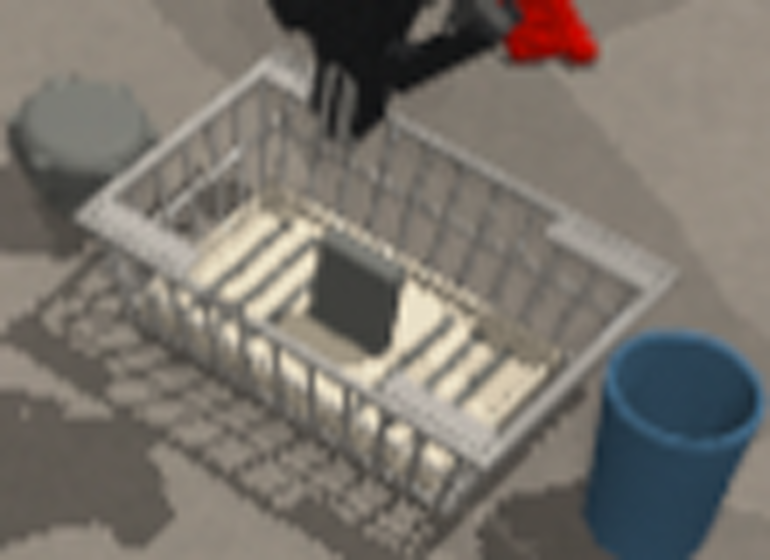

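Now the saucer looks flat. I'll measure its rim height and the fin.

```bash
python3 - <<'E'
from h import *
w=snap("wrist","za_wrist");s=snap("scene")
im=cv2.imread("pics/za_wrist.png");cv2.imwrite("pics/za_w2.png",cv2.resize(im[40:245,105:415],None,fx=2.58,fy=2.8,interpolation=cv2.INTER_CUBIC))
c=np.array([553.9,227.4]);a=np.radians(33.7);ex=np.array([np.cos(a),np.sin(a)]);ey=np.array([-ex[1],ex[0]])
# predict overlay of flat saucer for checks: rim corner pixels measured
def B(uv,z):
  b=plane(w,uv,z)[:,:2]-c; return (b@ex).round(1),(b@ey).round(1)
h=hsv(w);m=cv2.inRange(h,(0,0,150),(40,70,255));m[:80]=0;m[205:]=0;m[:,:165]=0;m[:,355:]=0
n,l,st,_=cv2.connectedComponentsWithStats(m);print(st[st[:,4]>200])
rel((573,191,150),123.6)
E
```

```text
[[     0      0    512    384 185140]
 [   196     91    113      4    390]
 [   180     96    169    100  10769]
 [   175    107     10     85    268]]
t 18.85 pos [569.4 194.3 127.5] rot [-1.7976e+02 -6.0000e-02  1.2365e+02] F [ 0.6  0.7 -1.2] gap 0.1
shift [-0.0188  0.0041 -0.09  ] turn [-0.0013 -0.0004  0.0003]
```

View pics/za_w2.png

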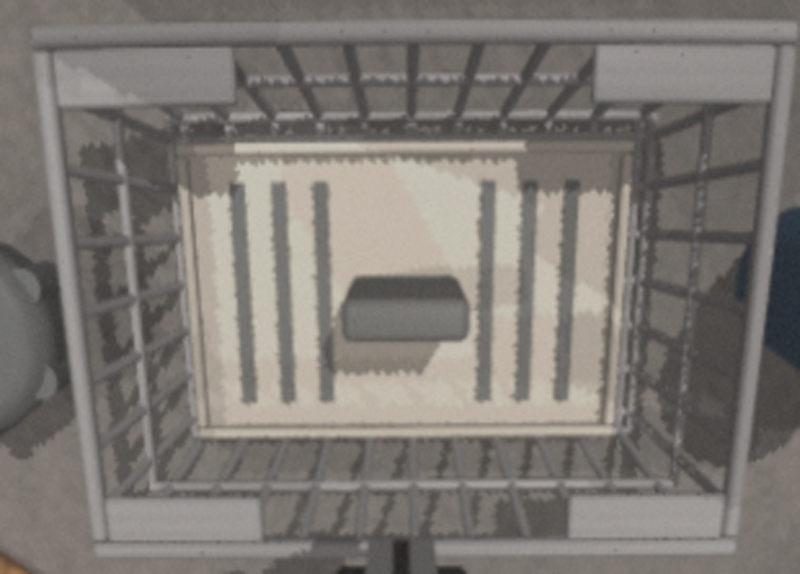

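```bash
python3 - <<'E'
from h import *
w=snap("wrist")
c=np.array([553.9,227.4]);a=np.radians(33.7);ex=np.array([np.cos(a),np.sin(a)]);ey=np.array([-ex[1],ex[0]])
def B(uv,z):
  uv=np.array(uv,float)/[2.58,2.8]+[105-.3,40-.3]
  b=plane(w,uv,z)[:,:2]-c; return (b@ex).round(1),(b@ey).round(1)
p=r.sense();print(p["tool_pos"])
for z in (12,17,22,27): 
  P=B([[180,147],[634,143]],z);M=B([[198,436],[615,434]],z)
  print(z,"+y",*P,round(P[0][1]-P[0][0],1),"-y",*M,round(M[0][1]-M[0][0],1))
print("fin top",B([[342,313],[469,313],[342,341],[468,340]],61))
print("rim",B([[33,33],[798,30],[735,549],[97,549]],66))
E
```

```text
[569.36224804 194.2835385  127.35151362]
12 +y [-84.1  75.2] [46. 47.] 159.3 -y [-85.4  76.4] [-52.7 -51.9] 161.8
17 +y [-82.7  73.8] [45.9 46.9] 156.5 -y [-84.  75.] [-51.  -50.2] 159.0
22 +y [-81.3  72.4] [45.8 46.8] 153.7 -y [-82.6  73.5] [-49.3 -48.6] 156.1
27 +y [-79.9  70.9] [45.7 46.7] 150.8 -y [-81.1  72. ] [-47.6 -46.9] 153.1
fin top (array([-24.3,  14.5, -24.5,  14.4]), array([ 0.2,  0.2, -7.8, -7.5]))
rim (array([-107.7,  103.1,  103.6, -106.6]), array([ 73.4,  73.8, -70.7, -70.9]))
```

```bash
python3 - <<'E'
from h import *
rel((552,222.5,140),33.7)
E
```

```text
t 18.9 pos [569.4 194.3 127.4] rot [-1.7974e+02 -7.0000e-02  1.2365e+02] F [ 1.   0.9 -0.1] gap 0.2
shift [ 0.1325  0.0045 -0.0504] turn [-0.0014  0.0008  0.4997]
```

```bash
python3 -m jog '[[0.03,0.004,-0.05,0,0,0.045],[0.06,0.004,-0.05,0,0,0.09],[0.09,0.004,-0.05,0,0,0.135],[0.132,0.004,-0.05,0,0,0.18],[0.132,0.004,-0.05,0,0,0.225],[0.132,0.004,-0.05,0,0,0.27],[0.132,0.004,-0.05,0,0,0.315],[0.132,0.004,-0.05,0,0,0.36],[0.132,0.004,-0.05,0,0,0.405],[0.132,0.004,-0.05,0,0,0.45]]' 0.5; python3 - <<'E'
from h import *
rel((552,222.5,140),33.7)
E
```

```text
time: 19.9
tool_pos: [552.3, 222.3, 140.2]
tcp_rot: [-179.9, 0.2, 42.3]
ft_force: [-0.2, -1.1, 0.1]
finger_gap: 42.6
t 19.9 pos [552.3 222.3 140.2] rot [-179.91    0.22   42.31] F [-0.2 -1.1  0.1] gap 42.6
shift [-0.0004 -0.0015  0.0007] turn [-0.0004  0.0013  0.0478]
```

```bash
python3 -m jog '[[0,0,0,0,0,0.048],[0,0,0,0,0,0.048],[0,0,0,0,0,0.048]]'; python3 - <<'E'
from h import *
w=snap("wrist","ba_wrist");rel((552,222.5,140),33.7)
im=cv2.imread("pics/ba_wrist.png");cv2.imwrite("pics/ba_w.png",cv2.resize(im[20:320,100:420],None,fx=2.5,fy=2,interpolation=cv2.INTER_CUBIC))
P=r.sense()["tool_pos"];R=Ro.from_euler('xyz',r.sense()["tcp_rot"],degrees=True).as_matrix()
for z in (0,25): print(proj(w,P+R@[0,0,-z]))
E
```

```text
time: 20.2
tool_pos: [552.7, 222.4, 140.9]
tcp_rot: [-180.0, 0.2, 34.3]
ft_force: [0.9, 0.5, -0.2]
finger_gap: 42.7
t 20.25 pos [552.9 222.5 141.2] rot [-1.7997e+02  1.4000e-01  3.4240e+01] F [-0.3 -0.1  0.1] gap 43.0
shift [-0.0028 -0.0021  0.0048] turn [-0.0002  0.0008  0.003 ]
[[260.05565427 228.93192711]]
[[260.04878676 249.06562608]]
```

View pics/ba_w.png

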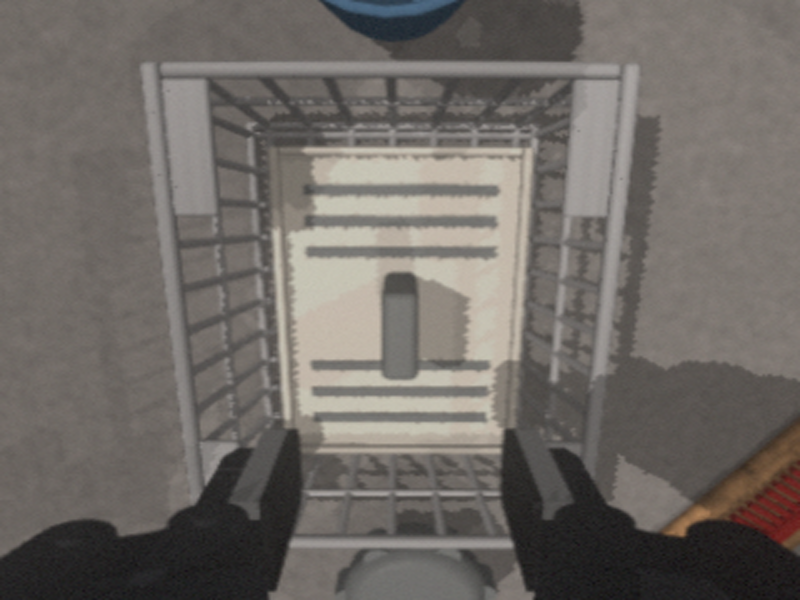

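```bash
python3 - <<'E'
from h import *
w=snap("wrist")
f=lambda l:np.array(l,float)/[2.5,2]+[100-.3,20-.25]
Q=plane(w,f([[385,292],[416,292],[416,378],[385,378]]),61);print("fin",Q.mean(0).round(1),[round(float(np.linalg.norm(Q[i]-Q[i-1])),1) for i in range(4)])
Q=plane(w,f([[272,148],[533,147],[516,450],[289,451]]),17);print("sauc",Q.mean(0).round(1),[round(float(np.linalg.norm(Q[i]-Q[i-1])),1) for i in range(4)])
for i,j in ((3,0),(2,1)):
  d=Q[j]-Q[i];print("yaw",np.degrees(np.arctan2(d[1],d[0])))
rel((552,222.5,140),33.7)
E
```

```text
fin [554.  223.4  61. ] [39.0, 10.5, 39.0, 11.0]
sauc [554.1 222.6  17. ] [157.4, 97.3, 157.2, 99.1]
yaw 33.93105769443761
yaw 34.58729016688403
t 20.3 pos [553.  222.5 141.4] rot [-1.7998e+02  1.2000e-01  3.4210e+01] F [ 0.5 -1.3  0.2] gap 42.4
shift [-0.0034 -0.0022  0.0058] turn [-0.0001  0.0006  0.0028]
```

```bash
python3 -m jog '[[0.003,-0.003,0.12,0,0,0],[0.003,-0.003,0.24,0,0,0],[0.003,-0.003,0.36,0,0,0],[0.003,-0.003,0.45,0,0,0],[0.003,-0.003,0.5,0,0,0],[0.003,-0.003,0.53,0,0,0],[0.003,-0.003,0.53,0,0,0],[0.003,-0.003,0.53,0,0,0]]'; python3 - <<'E'
from h import *
w=snap("wrist","bb_wrist");rel((554,223,6),34.2)
s=snap("scene","bb_scene")
im=cv2.imread("pics/bb_scene.png")[140:230,280:390]
cv2.imwrite("pics/bb_sc.png",cv2.resize(im,None,fx=6.5,fy=6.5,interpolation=cv2.INTER_CUBIC))
E
```

```text
time: 21.1
tool_pos: [554.4, 223.9, 10.9]
tcp_rot: [180.0, -0.0, 34.0]
ft_force: [0.4, 0.9, -0.8]
finger_gap: 42.3
t 21.15 pos [554.7 224.   11.2] rot [ 1.7996e+02 -8.0000e-02  3.4020e+01] F [ 0.1 -0.2  0.3] gap 42.9
shift [-0.0045  0.0016  0.0209] turn [ 0.0002 -0.0004 -0.001 ]
```

View pics/bb_wrist.png

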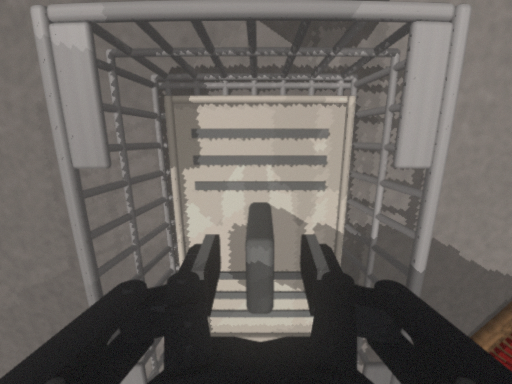

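View pics/bb_sc.png

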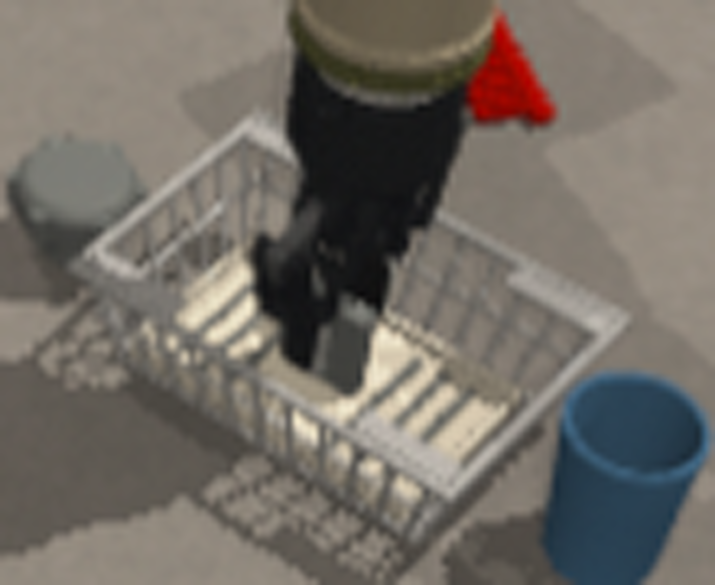

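```bash
python3 -m jog '[[-0.003,0,0.012,0,0,0],[-0.003,0,0.02,0,0,0],[-0.003,0,0.02,0,0,0]]'; python3 -m jog '[[0,0,0,0,0,0],[0,0,0,0,0,0],[0,0,0,0,0,0],[0,0,0,0,0,0],[0,0,0,0,0,0],[0,0,0,0,0,0]]' 0.03 50; python3 - <<'E'
from h import *
w=snap("wrist","bc_wrist");rel((554,223,6),34.2)
E
```

```text
time: 21.5
tool_pos: [552.6, 223.1, 4.4]
tcp_rot: [-180.0, 0.1, 34.0]
ft_force: [-1.0, -0.2, -2.4]
finger_gap: 43.1
time: 22.1
tool_pos: [552.9, 223.2, 4.8]
tcp_rot: [-180.0, 0.0, 34.0]
ft_force: [-0.8, 1.0, 1.2]
finger_gap: 12.1
t 22.15 pos [552.9 223.2   4.8] rot [-1.8e+02  5.0e-02  3.4e+01] F [-0.9  1.3  1.4] gap 12.8
shift [ 0.0031  0.0032 -0.0048] turn [-0.      0.0003 -0.0011]
```

View pics/bc_wrist.png

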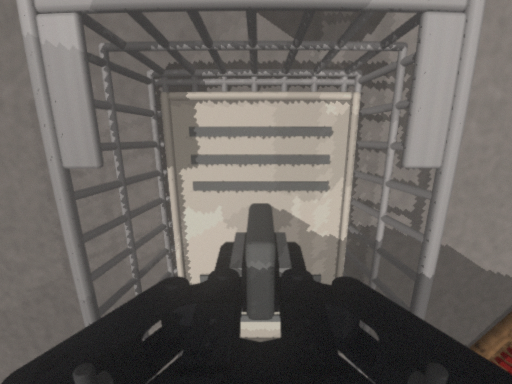

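```bash
python3 -m jog '[[0,0,-0.02,0,0,0],[0,-0.007,-0.04,0,0,0],[0.004,-0.014,-0.06,0,0,0],[0.006,-0.014,-0.08,0,0,0],[0.006,-0.014,-0.08,0,0,0]]'; python3 - <<'E'
from h import *
w=snap("wrist","bd_wrist");rel((554,223,150),34.2)
s=snap("scene","bd_scene")
im=cv2.imread("pics/bd_scene.png")[140:230,280:390]
cv2.imwrite("pics/bd_sc.png",cv2.resize(im,None,fx=6.5,fy=6.5,interpolation=cv2.INTER_CUBIC))
E
```

```text
time: 22.65
tool_pos: [553.0, 227.3, 25.9]
tcp_rot: [180.0, -0.0, 34.0]
ft_force: [-0.3, 0.1, -4.3]
finger_gap: 12.4
t 22.7 pos [552.6 227.1  25.3] rot [ 1.7998e+02 -1.0000e-02  3.4010e+01] F [-0.2 -0.  -2.9] gap 12.3
shift [-0.0047  0.0169 -0.4986] turn [ 0.0001 -0.     -0.0011]
```

View pics/bd_wrist.png

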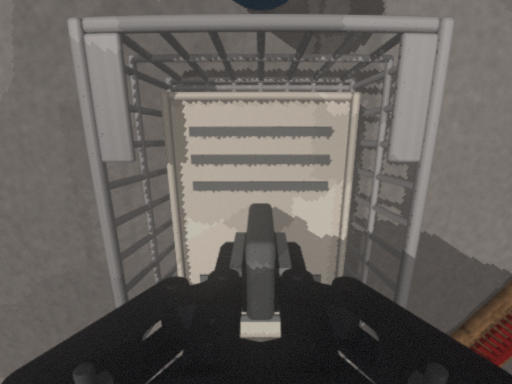

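View pics/bd_sc.png

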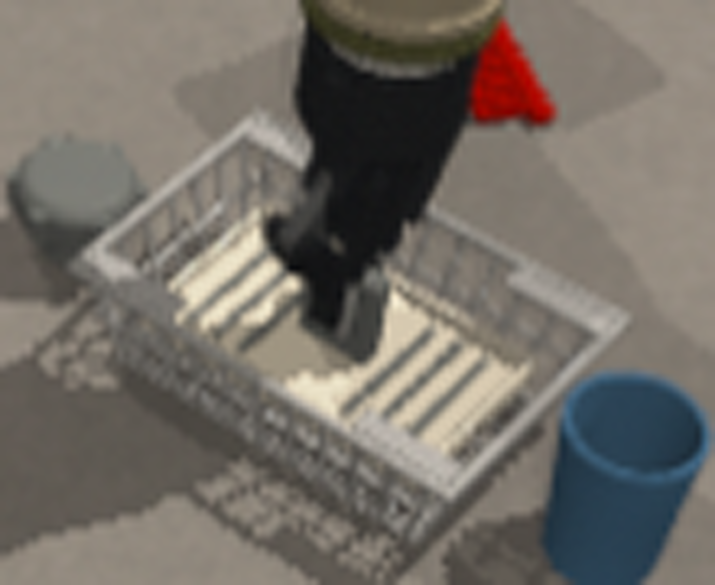

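```bash
python3 -m jog '[[0,0,-0.05,0,0,0],[0,0,-0.1,0,0,0],[0,0,-0.16,0,0,0],[0,0,-0.22,0,0,0],[0,0,-0.3,0,0,0],[0,0,-0.38,0,0,0],[0,0,-0.46,0,0,0],[0,0,-0.54,0,0,0],[0,0,-0.58,0,0,0],[0,0,-0.58,0,0,0]]'; python3 - <<'E'
from h import *
rel((534.5,-242,170),22.6)
s=snap("scene","be_scene");t=snap("top","be_top")
im=np.hstack([cv2.imread("pics/be_scene.png")[90:270,130:410],cv2.imread("pics/be_top.png")[120:300,140:420]])
cv2.imwrite("pics/be.png",cv2.resize(im,(800,257),interpolation=cv2.INTER_CUBIC))
m=masks(t)
for b in boxes(t,m["blue"],6): print(b)
E
```

```text
time: 23.75
tool_pos: [553.7, 227.5, 172.7]
tcp_rot: [179.9, -0.2, 34.0]
ft_force: [0.2, -0.5, -3.1]
finger_gap: 12.2
t 23.75 pos [553.7 227.5 172.7] rot [179.93  -0.2   34.  ] F [ 0.2 -0.5 -3.1] gap 12.2
shift [-1.114   1.5139  0.0088] turn [ 0.0003 -0.0012  0.0633]
(array([326., 202.]), 531.4, -243.3, 216.7, 165.1, 22.2)
```

View pics/be.png

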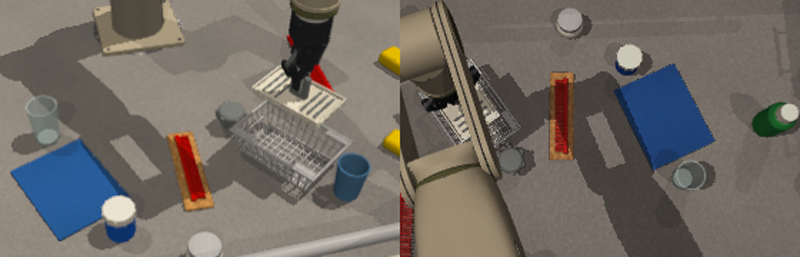

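```bash
python3 -m jog '[[-0.05,0.07,0,0,0,0.006],[-0.11,0.15,0,0,0,0.012],[-0.19,0.26,0,0,0,0.018],[-0.27,0.37,0,0,0,0.024],[-0.35,0.48,0,0,0,0.03],[-0.43,0.59,0,0,0,0.032],[-0.5,0.68,0,0,0,0.032],[-0.56,0.757,0,0,0,0.032]]'; python3 - <<'E'
from h import *
rel((533.3,-241.5,170),22.4)
E
```

```text
time: 24.65
tool_pos: [540.8, -9.8, 168.0]
tcp_rot: [-179.9, 0.2, 28.2]
ft_force: [0.1, 0.1, -2.9]
finger_gap: 12.5
t 24.65 pos [540.8  -9.8 168. ] rot [-179.92    0.19   28.19] F [ 0.1  0.1 -2.9] gap 12.5
shift [-0.4643  0.8029 -0.0074] turn [-0.0004  0.0011  0.0322]
```

```bash
python3 -m jog '[[-0.07,0.12,-0.005,0,0,0.008],[-0.14,0.24,-0.005,0,0,0.016],[-0.21,0.36,-0.005,0,0,0.024],[-0.28,0.48,-0.005,0,0,0.032],[-0.34,0.59,-0.005,0,0,0.032],[-0.4,0.69,-0.005,0,0,0.032],[-0.44,0.76,-0.005,0,0,0.032],[-0.464,0.803,-0.005,0,0,0.032],[-0.464,0.803,-0.005,0,0,0.032],[-0.464,0.803,-0.005,0,0,0.032]]'; python3 - <<'E'
from h import *
w=snap("wrist","bf_wrist");s=snap("scene","bf_scene")
rel((533.3,-241.5,60),22.4)
im=cv2.imread("pics/bf_scene.png")[130:270,110:270]
cv2.imwrite("pics/bf_sc.png",cv2.resize(im,None,fx=4.2,fy=4.2,interpolation=cv2.INTER_CUBIC))
h=hsv(w);m=cv2.inRange(h,(100,120,40),(120,255,255))
n,l,st,ce=cv2.connectedComponentsWithStats(m);print(st[st[:,4]>300])
E
```

```text
time: 25.65
tool_pos: [534.5, -239.1, 170.3]
tcp_rot: [-179.9, 0.1, 22.5]
ft_force: [-1.3, 0.1, -4.0]
finger_gap: 12.5
t 25.75 pos [ 534.9 -238.7  170.8] rot [-1.7996e+02  6.0000e-02  2.2540e+01] F [-0.6  0.6 -3. ] gap 12.2
shift [-0.0096  0.0084  0.4432] turn [-0.0002  0.0004  0.0008]
[[     0      0    512    384 193057]
 [   183     68    160     23   3425]]
```

View pics/bf_wrist.png

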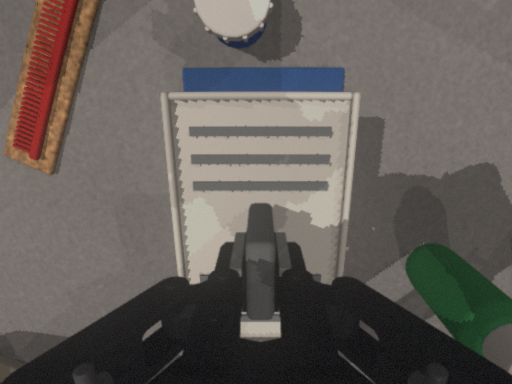

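View pics/bf_sc.png

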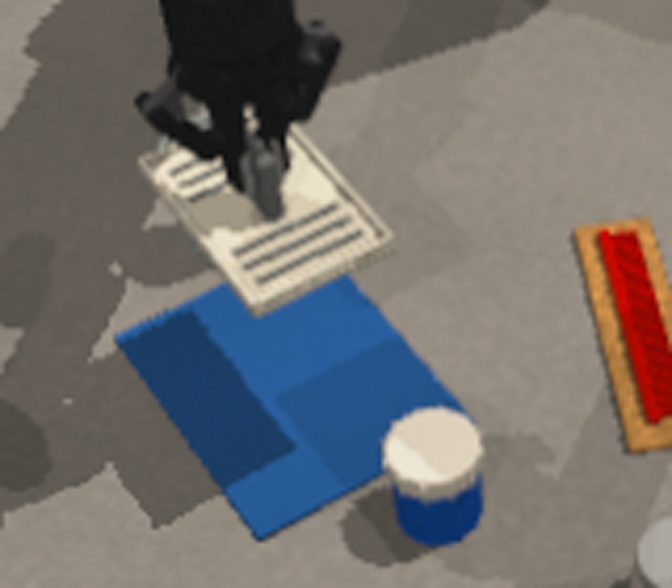

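```bash
python3 - <<'E'
from h import *
w=snap("wrist")
Q=plane(w,[[183.5,67.5],[343.5,67.5]],6);d=Q[0]-Q[1];mid=Q.mean(0)
print(Q.round(1).tolist(),np.linalg.norm(d).round(1))
yaw=np.degrees(np.arctan2(d[1],d[0]))-90;print("mat yaw",yaw)
e=np.array([np.cos(np.radians(22.4)),np.sin(np.radians(22.4))])
print("mat centre",(mid[:2]-110*e).round(1))
zb=r.sense()["tool_pos"][2]-.8+13
S=plane(w,[[163,94],[359.5,94]],zb);d=S[0]-S[1];print("saucer edge",np.linalg.norm(d).round(1),"yaw",np.degrees(np.arctan2(d[1],d[0]))-90,"centre",(S.mean(0)[:2]-80*e).round(1),"tcp",r.sense()["tool_pos"].round(1))
E
```

```text
[[602.8, -124.3, 6.0], [666.6, -278.2, 6.0]] 166.6
mat yaw 22.53416333161651
mat centre [ 533.  -243.2]
saucer edge 97.0 yaw 22.52084844237146 centre [ 533.8 -239.8] tcp [ 535.  -238.7  171. ]
```

```bash
python3 -m jog '[[-0.004,0.005,0.08,0,0,0],[-0.008,0.0095,0.18,0,0,0],[-0.008,0.0095,0.28,0,0,0],[-0.008,0.0095,0.38,0,0,0],[-0.008,0.0095,0.46,0,0,0],[-0.008,0.0095,0.53,0,0,0],[-0.008,0.0095,0.58,0,0,0],[-0.008,0.0095,0.61,0,0,0],[-0.008,0.0095,0.62,0,0,0],[-0.008,0.0095,0.62,0,0,0]]'; python3 - <<'E'
from h import *
rel((534,-241.6,7),22.5)
s=snap("scene","bg_scene");w=snap("wrist","bg_wrist")
im=cv2.imread("pics/bg_scene.png")[130:270,110:270]
cv2.imwrite("pics/bg_sc.png",cv2.resize(im,None,fx=4.2,fy=4.2,interpolation=cv2.INTER_CUBIC))
E
```

```text
time: 26.8
tool_pos: [534.0, -242.9, 16.5]
tcp_rot: [180.0, 0.0, 22.5]
ft_force: [0.4, -0.6, -3.7]
finger_gap: 12.1
t 26.8 pos [ 534.  -242.9   16.5] rot [1.7998e+02 4.0000e-02 2.2490e+01] F [ 0.4 -0.6 -3.7] gap 12.1
shift [ 0.002  -0.0049  0.0378] turn [ 0.0001  0.0002 -0.    ]
```

View pics/bg_sc.png

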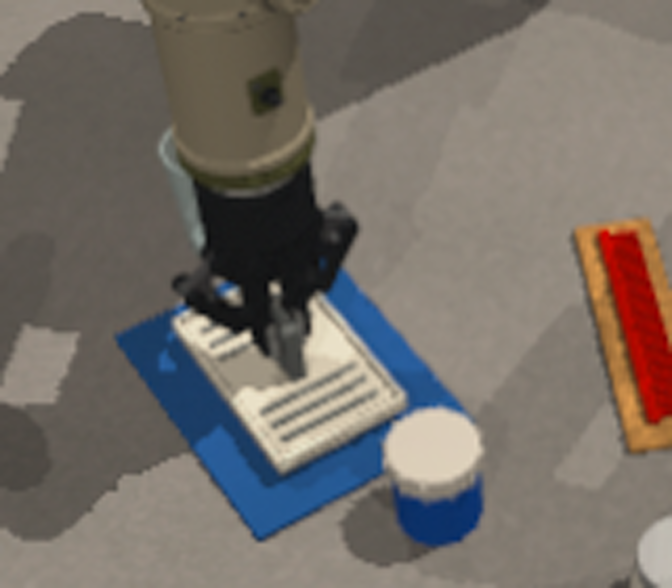

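View pics/bg_wrist.png

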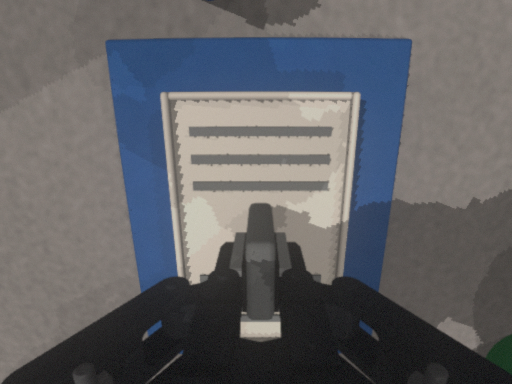

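```bash
python3 -m jog '[[0.002,-0.003,0.01,0,0,0],[0.002,-0.003,0.02,0,0,0],[0.002,-0.003,0.028,0,0,0],[0.002,-0.003,0.028,0,0,0]]'; python3 -m jog '[[0,0,0.004,0,0,0],[0,0,0.008,0,0,0],[0,0,0.008,0,0,0]]'
```

```text
time: 27.3
tool_pos: [533.6, -241.9, 8.7]
tcp_rot: [-180.0, 0.1, 22.5]
ft_force: [-0.2, -0.8, -3.2]
finger_gap: 12.7
time: 27.6
tool_pos: [533.8, -242.0, 7.0]
tcp_rot: [-180.0, 0.1, 22.5]
ft_force: [0.8, -0.1, -3.8]
finger_gap: 12.4
```

```bash
python3 -m jog '[[0,0,0.003,0,0,0],[0,0,0.006,0,0,0],[0,0,0.006,0,0,0]]'; python3 -m jog '[[0,0,0.003,0,0,0],[0,0,0.003,0,0,0]]'
```

```text
time: 27.9
tool_pos: [534.0, -242.1, 6.8]
tcp_rot: [180.0, 0.1, 22.5]
ft_force: [-5.5, 2.8, 6.4]
finger_gap: 12.3
time: 28.1
tool_pos: [534.0, -242.1, 6.8]
tcp_rot: [180.0, 0.1, 22.5]
ft_force: [-9.2, 3.8, 14.1]
finger_gap: 12.1
```

```bash
python3 -m jog '[[0,0,-0.004,0,0,0],[0,0,-0.005,0,0,0],[0,0,-0.005,0,0,0]]'; python3 -m jog '[[0,0,0,0,0,0],[0,0,0,0,0,0],[0,0,0,0,0,0],[0,0,0,0,0,0]]' 0.45; python3 - <<'E'
from h import *
w=snap("wrist","bh_wrist")
rel((534,-241.6,120),22.5)
E
```

```text
time: 28.4
tool_pos: [534.2, -242.2, 6.8]
tcp_rot: [180.0, 0.0, 22.5]
ft_force: [-4.1, 2.5, 5.3]
finger_gap: 12.5
time: 28.8
tool_pos: [533.9, -242.1, 6.0]
tcp_rot: [180.0, 0.1, 22.5]
ft_force: [0.3, 0.6, -0.2]
finger_gap: 38.1
t 28.85 pos [ 533.9 -242.1    6.1] rot [1.7999e+02 5.0000e-02 2.2480e+01] F [ 0.4 -0.5  0.4] gap 38.4
shift [ 0.0006 -0.0017 -0.4557] turn [ 0.      0.0003 -0.0001]
```

View pics/bh_wrist.png

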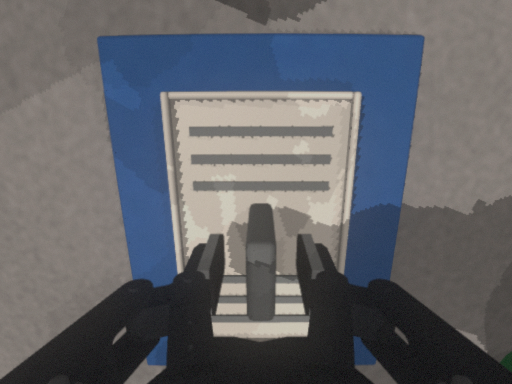

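Fingers are clear on both sides of the fin (219 and 300 against fin 247–275). I'll retract straight up and back, then make the final checks.

```bash
python3 -m jog '[[0,0,-0.08,0,0,0],[0,0,-0.2,0,0,0],[0,0,-0.36,0,0,0],[0,0,-0.52,0,0,0],[0,0,-0.68,0,0,0],[0,0,-0.8,0,0,0],[0,0,-0.84,0,0,0],[0,0,-0.84,0,0,0]]'; python3 -m jog '[[-0.15,0.1,0,0,0,0],[-0.3,0.2,0,0,0,0],[-0.45,0.3,0,0,0,0],[-0.55,0.35,0,0,0,0],[-0.55,0.35,0,0,0,0],[-0.55,0.35,0,0,0,0]]'; python3 - <<'E'
from h import *
w=snap("wrist","bi_wrist");s=snap("scene","bi_scene");t=snap("top","bi_top")
for n,c in (("top",t),("scene",s)):
    m=masks(c)
    for b in boxes(c,m["blue"],6,500): print(n,"mat",b)
    for b in boxes(c,m["red"],16): print(n,"red",b)
    for b in boxes(c,m["cork"],8): print(n,"cork",b)
    h=hsv(c);wm=cv2.inRange(h,(10,5,150),(40,75,255));
    q=proj(c,[[533,-242,17]])[0].astype(int);k=np.zeros_like(wm);cv2.circle(k,tuple(q.tolist()),45,255,-1)
    for b in boxes(c,wm&k,17,200): print(n,"saucer",b)
print(r.sense()["tool_pos"],r.sense()["time"])
E
```

```text
time: 29.65
tool_pos: [535.1, -242.5, 217.9]
tcp_rot: [179.8, -0.1, 22.5]
ft_force: [0.3, -0.3, -0.5]
finger_gap: 38.2
time: 30.25
tool_pos: [439.4, -375.0, 213.7]
tcp_rot: [-179.8, 0.1, 22.4]
ft_force: [-0.0, 0.8, -0.2]
finger_gap: 38.4
top mat (array([324., 201.]), 531.3, -242.8, 216.2, 166.8, 22.6)
top red (array([142., 285.]), 267.2, 394.3, 258.4, 41.7, -2.51)
top red (array([252., 201.]), 539.1, 10.2, 185.4, 24.8, -2.36)
top cork (array([252., 201.]), 541.0, 8.1, 215.5, 56.7, -2.02)
top saucer (array([326., 198.]), 532.2, -242.6, 157.9, 97.9, 22.47)
scene mat (array([177., 220.]), 537.3, -242.1, 215.7, 166.0, 22.8)
scene red (array([262., 207.]), 548.0, 10.7, 186.8, 29.1, -2.38)
scene red (array([347., 136.]), 279.3, 392.3, 265.9, 43.6, -2.47)
scene cork (array([263., 209.]), 547.4, 9.9, 219.9, 58.9, -2.49)
scene cork (array([460.,  93.]), 94.5, 1000.9, 234.8, 175.2, 86.73)
scene saucer (array([188., 223.]), 561.5, -225.7, 231.3, 117.2, 30.91)
[ 440.87167632 -374.19511992  215.1246224 ] 30.4
```

View pics/bi_scene.png

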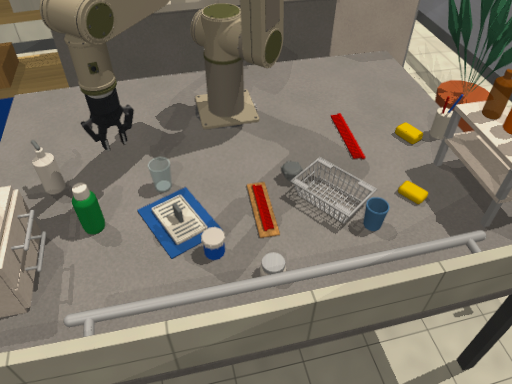

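View pics/bi_top.png

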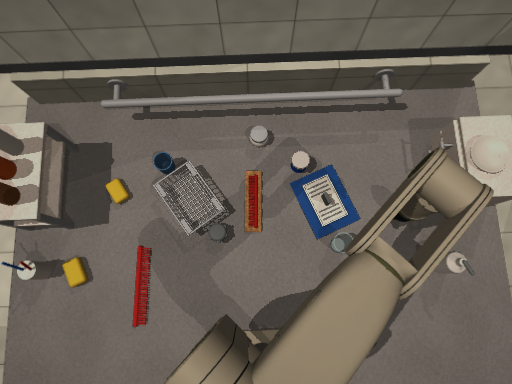

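View pics/bi_wrist.png

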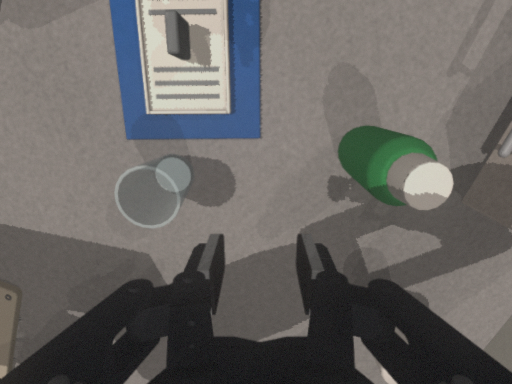

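The scene and top views show the comb on the cork and the saucer centred on the mat. The tumbler (160,174), pill box (213,243), shampoo (89,210), knob (290,170) and rinse cup (376,213) are where they were at the start. I'll compare the pictures numerically, then hand in.

```bash
python3 - <<'E'
from h import *
a=cv2.imread("pics/a_scene.png");b=cv2.imread("pics/bi_scene.png")
for n,(x,y,w,h) in dict(tumbler=(147,155,28,38),pillbox=(200,226,26,34),knob=(280,160,22,20),cup=(362,196,28,36),shampoo=(72,182,34,54),soap=(398,180,32,24),cream=(260,252,28,24)).items():
    A=cv2.cvtColor(a[y:y+h,x:x+w],cv2.COLOR_BGR2GRAY).astype(np.float32);B=cv2.cvtColor(b[y:y+h,x:x+w],cv2.COLOR_BGR2GRAY).astype(np.float32)
    print(n,"shift px",np.round(cv2.phaseCorrelate(A,B)[0],2))
print(r.sense()["qd"].round(2)); r.hand_in()
E
```

```text
tumbler shift px [0.13 0.56]
pillbox shift px [0.56 0.58]
knob shift px [-0.14 -0.13]
cup shift px [-0.01 -0.03]
shampoo shift px [0.14 0.24]
soap shift px [-0.02  0.06]
cream shift px [-0.01  0.01]
[ 0.48 -0.33 -0.52 -0.12  0.15 -0.06]
the job is handed in; nothing more can be done
```

The job is done and handed in at about 30 s of the 72 s allowed; no verdict came back.

**What I did:**
1. I moved the smaller red comb from the basket rim to the cork strip.
2. With the fingers shut, I pressed the saucer's raised side down until it lay flat.
3. I lifted the saucer straight out by its grip and lowered it onto the blue mat until I felt contact, then released it and backed away.

**Final checks:**

| Item | Check | Result |
|---|---|---|
| Comb on cork | Centre and direction | Within about 2 mm and 0.4° in both camera views |
| Saucer on mat | Centre and direction | Within about 1 mm and 0.2° (top view) |
| Bystanders | Picture shift since the start | None over 0.9 pixel; the largest were the pill box and tumbler, where shadows changed, so I take them as unmoved |

**What failed or disagreed:**
- **Comb grip:** the fingertips were about 20–25 mm short of the stated TCP, so the first grip closed above the comb without touching it. I went lower and it held.
- **Pressing force:** after the saucer bottomed out, the force briefly reached 33 N, or about 38 N with the sideways part. That is above the suggested 15 N. I took it to be the fingertips on the saucer's rim, but could not rule out the gripper body touching the basket rim, where the limit is 40 N.
- **Camera agreement:** the top and scene cameras differed by about 6 mm in x, so I positioned mainly by the wrist camera.
- **Scene view of the saucer:** that last measurement failed because its colour mask merged with the pill box cap, so the saucer's placing rests on the top view.

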